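Proof-pull a soldered copper link on the pull bench

ROBOT

A 6-joint arm with a two-finger parallel gripper is mounted at the origin on a cart in front of the work surface, level with it; the furniture and walls round the work are solid. World frame = base frame: x ahead of the robot, y to its left, z up, the work surface at z = 0. Lengths are in mm, angles in rad, forces in N, time in s.
With the tool pointing down it reaches from about 275 to 750 mm from the base axis. Payload 10.2 kg.
Tool frame: the origin (TCP) lies at the very end of the fingers, on their centre line; the grasp point (between the pads) lies 19 mm behind it; z points along the fingers, x is the direction in which the jaws open and shut, and the axes are right-handed (so a half turn about z gives the same grasp; the last joint's range is limited). The gripper opens to 85 mm and grips with 20 to 120 N. Pads are 22 mm wide; open, the fingers measure 114 mm over their backs; the gripper's body (76 mm by 85 mm) begins 54 mm behind the grasp point. The pads swing forward as they close: fully open they stand 13 mm farther back than shut.
Start: joints at [-1.561, 0.313, 1.498, -0, 1.331, -0.223], TCP at [121.105, -510.847, 208.794] pointing down, gripper open.
Joint ranges: [-2.94, 2.94], [-0.97, 2.17], [0.19, 2.56], [-1.23, 4.37], [0.02, 3.11], [-2.88, 2.88]. Speed limits (rad/s): [2.39, 2.39, 3.01, 3.14, 3.14, 3.14].

INTERFACE

Orientations are given as a unit quaternion [w, x, y, z].
In Python, from rig import ctrl, cams gives the robot as it stands.
- The arm moves only by the tool play_rows, never from a script. Its argument "steps" is a list of rows, each a list of 2 entries, a list of its own where there are three numbers: the shift along the tool's x, y, z normalised to -1 to 1, where 1 is 0.75 m, then the turn, a rotation vector about the tool's x, y, z normalised to -1 to 1, where 1 is 45 degrees. A call has 1 to 20 rows; each row shifts and turns the commanded pose from where the row before left it, along the tool's axes as they then stand; what a row does not reach is not made up. A row lasts 1/10 s, in which the tool goes at most 50 mm and 8.59 degrees, less where a joint would pass 70% of its speed; a pose out of reach is approached as far as the arm can. A call with a number of a shift or a turn outside -1 to 1 is refused whole. A call with a gripper value outside its range is refused whole. "grip" is the closure, from 0 (fully open) to 1 (shut), set as the call begins (left out, the last holds). The fingers move at their own pace and stop on an object; "squeeze" is the grip in N (left out, the last holds). Time passes only in rows, so rows that do not move let the fingers close. It gives the time, the measured TCP pose, the force and the opening at its end, in the units of the state.
- ctrl.sense(): the state, without advancing time (a new reading comes with each control period).
- cams.capture(name): name is "side" or "top"; returns the picture (480x640x3 uint8, red, green, blue); there is no depth.
- cams.camera_info(name): a dict with "fx", "fy", "cx", "cy" (pixels), "xyz" and "attitude" of the camera in the world. Camera axes: x right, y up, looking along -z (the intrinsics and any distortion apply to the point x, -y, -z); pixel columns grow to the right and rows downward; lengths in mm; the calibration is good to about 2 mm. A picture is of the moment at which its call begins. camera_info takes no time and is no camera call.
- ctrl.finish_job(): hands the job in, once; it reports no verdict.
Trained networks look in the newest picture that a camera, given by its name, has taken for a name from the list of things; names that differ only in an ending like _2 or _b are one class to them, and where a whole thing is asked for, a point or a joint stands for the part that bears it (a point fixed in the world has none). Each returns a list of dicts, best first, with "p" (0 to 1); they miss things now and then, are a little off and sometimes report something else, mostly with a low value. They report only what shows in the picture. A call takes as long as a camera call. They do not tell look-alikes from the thing itself.
- cams.search_frame(camera, thing): "rect" ([centre column, centre row, width, height] in pixels, round what is visible of it).
- cams.tip_of(camera, thing): "pixel" ([column, row] in pixels: a listed point, or the origin of a listed thing).
The state is a dict: "time_s": time; "joints": joint angles; "dq": joint speeds; "tau": joint torques, N m; "eef_pos": TCP position; "ee_rot": TCP orientation; "force": force on the tool from outside, world axes, zero at the start; "wrist_torque": the same for the moment, N m; "grip_width": opening from 0.0 (shut) to 1.0 (fully open).
Only numpy, scipy, OpenCV 4.12 (cv2) and the standard library are available. Lean on these libraries where they do the work, as an engineer would, in place of code of your own. Each camera call takes 0.05 s, during which the arm holds its last target.

TASK

Proof-test the soldered joint of the bare copper link: lay the link flat on the two seats of the pull bench, strap side up, with one pin standing in each of its holes, and let go of it. Then take the upright black knob and pull the sprung sled out until the black pointer on the white scale stands at the red limit flag, and finish while still gripping the knob and holding the pointer there. Do not pull clearly past the flag, do not touch the flag, and leave the silver link and the other things on the bench where they are.

Things in the scene. Friction and masses are not known exactly. Their poses are not given: they have to be found in the camera images.
- copper_link_mid (a point): Centre (half-way up) of the bare reddish copper test link, a flat bar 116 x 24 x 5 mm with a soldered cover strap 42 x 24 x 5 mm on the middle of its upper side (so 10 mm thick in the middle, 130 g about). It lies flat, strap up; this point is 5 mm above its underside. x runs along the bar, z up. Round holes of 11 mm diameter go through it 44.5 mm either side of the centre along x; both ends are alike. Grip it across its width (24 mm) at the strap.
- silver_link_mid (a point): Centre of a second link of the same shape, silver-grey all over. Not to be tested.
- link_seat (a point): Point on the fixed pull bench (grey base plate 356 x 96 mm) midway between its two upright pins, at the height of the two flat seats (40 mm above the worktop) on which the ends of the link lie. x is the pull direction: towards the black knob; z up. When the link is on, its centre is 5 mm above this point and its bar lies along x. Between the two seats there is a 48 mm gap, over two guide rods whose tops are 11 mm below the seats.
- anchor_pin (a point): Foot of the fixed steel pin, 45 mm from link_seat along -x. Pin: 7 mm diameter, stands 13 mm above the seat, the top 5 mm taper to 2.4 mm.
- hook_pin (a point): Foot of the like pin on the sliding hook carriage, 45 mm from link_seat along +x when the carriage is home (it slides along x).
- hook_carriage (a joint): How far the hook carriage, which carries the hook pin, the spring housing with its white scale, and the flag, has slid along +x from home (m), 0 to 0.020. A weak spring (0.4 N, 40 N/m) keeps it home. With a link on the pins it moves about 3 to 4 mm, until the slack in the holes is taken up; with no link it slides to its stop before the main spring yields.
- pull_sled (a joint): How far the sled with the knob is drawn out of the spring housing (m), 0 to 0.055, relative to the hook carriage, against a return spring: 1.1 N at 0 and 2.2 N more for each 10 mm. It springs back if let go. It equals the pointer's reading on the scale.
- limit_flag (a joint): Where the red limit flag is clamped on the scale (m), relative to the hook carriage; the pointer stands exactly at the flag when joint pull_sled has this same value. Somewhere from 0.022 to 0.040.
- knob_grip (a point): Middle of the upright round black knob on the sled: a cylinder of 24 mm diameter, from 24 mm below this point to 20 mm above it, with 84 mm from this point down to the worktop. Grip it from above with its axis between the jaws, in any direction of the jaws; it moves with the sled along x of link_seat only.
- pointer (a point): Tip of the black pointer line (2.5 mm wide) on the white scale on top of the spring housing; moves with the sled. The housing's top is 45 mm above the worktop; scale ticks are 5 mm apart.
- flag_mark (a point): Tip of the red line (2.5 mm wide) of the limit flag, on the same scale, facing the pointer; the flag sits on the housing's edge and reaches 49 mm above the worktop.
- solder_reel: Reel of solder, blue ends, 76 x 68 x 34 mm, bystander; origin under its centre.
- flux_tin: Round yellow-brown tin, 45 mm across, 22 mm high, bystander; origin under its centre.
- glue_bottle: White bottle with a red nozzle, 36 mm across, 105 mm high, bystander; origin under its centre.
Mind the look-alikes: they are no part of the job. Several things look just like the part that bears copper_link_mid: the one meant starts farthest to the robot's right.

How it is judged:
By the outcome, as a careful person would: the job done as asked, in the order asked, and still so for the second after the job is handed in, while the arm keeps its last pose, push and grip.
It also fails if it takes over 45 s, if anything falls off the work surface, if the arm or the gripper's body presses on something with over 40 N, if the wrist force passes 120 N, or if a joint passes its speed limit or range.

## Working session

There is one attempt and no reset: what is moved stays moved. The work goes in short steps, Python scripts to look and compute and a tool call to move; the robot and the scene stay as the last step left them, time stands still between calls to the robot, and variables do not carry over. Pictures are saved under pics/ and viewed, and the job is handed in when it is done.

Besides the shell and the picture viewer there is one more tool, called after ">>>" as name(argument=value, ...), one argument or row to a line, values as JSON. play_rows: Moves the arm, as the interface text tells. Its arguments: {"type":"object","properties":{"steps":{"type":"array"},"grip":{"type":"number"},"squeeze":{"type":"number"}},"required":["steps"]}

```bash
ls; mkdir -p pics; python3 - <<'E'
from rig import ctrl,cams
import cv2
print(ctrl.sense())
for n in("side","top"):
    im=cams.capture(n); cv2.imwrite(f"pics/{n}0.png",im[:,:,::-1]); print(n,cams.camera_info(n))
    for t in["copper_link_mid","link_seat","anchor_pin","hook_pin","knob_grip","pointer","flag_mark","silver_link_mid"]:
        print(t,[(d['pixel'],round(d['p'],2)) for d in cams.tip_of(n,t)[:4]])
print(ctrl.sense()['time_s'])
E
```

```text
pics
{'time_s': 0.0, 'joints': array([-1.56138025e+00,  3.13419963e-01,  1.49844398e+00, -1.75635122e-05,
        1.33098876e+00, -2.23396118e-01]), 'dq': array([ 6.23217004e-04,  1.23664650e-05,  3.33960440e-04, -2.85132050e-05,
       -8.83254192e-04, -1.52450521e-03]), 'tau': array([ 1.20403911e-04, -4.12271261e+01, -2.59742600e+01, -2.06619329e-04,
        4.17665608e-03, -1.50545816e-06]), 'eef_pos': array([ 121.10790113, -510.54607728,  208.24786478]), 'ee_rot': array([-4.85168850e-04,  7.84448323e-01, -6.20193867e-01, -4.02016427e-04]), 'force': array([-0.46572008,  0.1704661 , -0.00530335]), 'wrist_torque': array([0.02957133, 0.04139745, 0.01909931]), 'grip_width': 0.9961875080427333}
side {'fx': 437.7275155318696, 'fy': 437.7275155318696, 'cx': 319.94214814572786, 'cy': 231.93173158584037, 'xyz': array([734.65167518, 610.87003301, 857.31930943]), 'attitude': array([0.16183777, 0.05244815, 0.29635645, 0.93980348])}
copper_link_mid [([268.7, 165.8], 0.88), ([400.4, 254.0], 0.62), ([358.4, 182.2], 0.6)]
link_seat [([297.4, 227.6], 0.64)]
anchor_pin [([298.0, 213.2], 0.8), ([304.2, 244.4], 0.27)]
hook_pin [([304.3, 243.6], 0.84)]
knob_grip [([310.1, 293.3], 0.88)]
pointer []
flag_mark [([308.9, 264.6], 0.48)]
silver_link_mid [([313.6, 147.0], 0.72)]
top {'fx': 623.1050465867377, 'fy': 623.1050465867377, 'cx': 314.7987806697188, 'cy': 235.01739401681706, 'xyz': array([ 468.24406274,  116.50763641, 1402.74511059]), 'attitude': array([ 0.7106332 ,  0.02290499, -0.02843361, -0.70261465])}
copper_link_mid [([388.2, 317.6], 0.94), ([446.9, 232.0], 0.76), ([286.4, 318.1], 0.57)]
link_seat []
anchor_pin [([359.3, 233.2], 0.65)]
hook_pin [([321.8, 226.7], 0.95)]
knob_grip [([256.5, 205.8], 0.92)]
pointer [([164.1, 261.7], 0.45)]
flag_mark [([287.5, 221.1], 0.44)]
silver_link_mid [([289.8, 224.1], 0.71), ([458.0, 286.1], 0.7)]
0.9
```

```bash
cat > h.py <<'E'
import numpy as np,cv2
from scipy.spatial.transform import Rotation as R
from rig import ctrl,cams
def rot(q): return R.from_quat([q[1],q[2],q[3],q[0]])
def ray(n,px):
    c=cams.camera_info(n); d=np.array([(px[0]-c['cx'])/c['fx'],-(px[1]-c['cy'])/c['fy'],-1.])
    return np.array(c['xyz']),rot(c['attitude']).apply(d)
def atz(n,px,z):
    o,d=ray(n,px); return o+d*(z-o[2])/d[2]
def proj(n,p):
    c=cams.camera_info(n); v=rot(c['attitude']).inv().apply(np.array(p)-c['xyz'])
    return np.array([c['cx']-c['fx']*v[0]/v[2], c['cy']+c['fy']*v[1]/v[2]])
def tri(a,b):
    o1,d1=ray('side',a);o2,d2=ray('top',b)
    d1/=np.linalg.norm(d1);d2/=np.linalg.norm(d2)
    s=np.linalg.lstsq(np.stack([d1,-d2],1),o2-o1,rcond=None)[0]
    p,q=o1+s[0]*d1,o2+s[1]*d2
    return (p+q)/2,np.linalg.norm(p-q)
E
python3 - <<'E'
from h import *
print(ctrl.sense()['time_s'])
for n,p,z,l in[('side',(268.7,165.8),5,'cop'),('side',(400.4,254),5,'cop'),('side',(358.4,182.2),5,'cop'),('top',(388.2,317.6),5,'cop'),('top',(446.9,232),5,'cop'),('top',(286.4,318.1),5,'cop'),('side',(298,213.2),40,'anch'),('top',(359.3,233.2),40,'anch'),('side',(304.3,243.6),40,'hook'),('top',(321.8,226.7),40,'hook'),('side',(310.1,293.3),84,'knob'),('top',(256.5,205.8),84,'knob'),('side',(308.9,264.6),46,'flag'),('top',(287.5,221.1),46,'flag'),('side',(313.6,147),5,'silv'),('top',(458,286.1),5,'silv')]: print(l,n,atz(n,p,z).round(1))
E
```

```text
0.9
cop side [ 588.6 -199.     5. ]
cop side [378.6 168.8   5. ]
cop side [385.9 -66.    5. ]
cop top [387.3 -59.6   5. ]
cop top [ 580.3 -191.5    5. ]
cop top [383.8 167.3   5. ]
anch side [571.1   4.   40. ]
anch top [572.6   8.8  40. ]
hook side [584.2  90.2  40. ]
hook top [585.9  91.2  40. ]
knob side [618.5 233.1  84. ]
knob top [625.1 231.4  84. ]
flag side [593.1 148.7  46. ]
flag top [596.8 166.4  46. ]
silv side [ 452.9 -226.     5. ]
silv top [ 459.  -215.9    5. ]
```

View pics/side0.png

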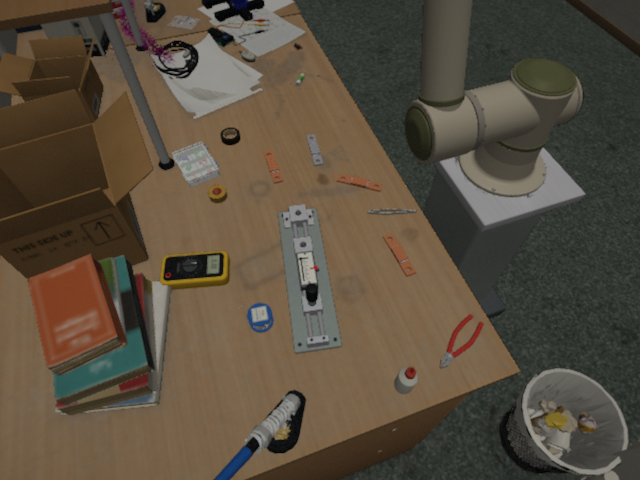

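View pics/top0.png

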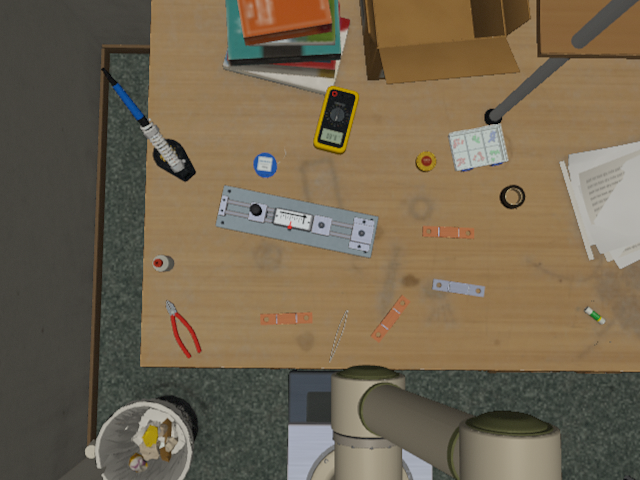

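The side view shows the copper links at about (273,167), (359,183) and (400,255), and the bench from (298,215) to (318,345). In the top view the target copper link, rightmost for the robot, is at (447,232). The anchor pin is near (360,233), the hook pin near (322,226) and the knob near (257,210). I'll zoom in next.

```bash
python3 - <<'E'
import cv2
t=cv2.imread('pics/top0.png');s=cv2.imread('pics/side0.png')
def c(im,x0,y0,w,h,k,n): cv2.imwrite(n,cv2.resize(im[y0:y0+h,x0:x0+w],None,fx=k,fy=k,interpolation=cv2.INTER_CUBIC))
c(t,210,180,176,80,4.5,'pics/tb.png');c(t,410,205,80,50,8,'pics/tc.png')
c(s,270,195,80,160,3.7,'pics/sb.png');c(s,240,140,80,60,8,'pics/sc.png')
E
```

```text
(no output)
```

View pics/tb.png

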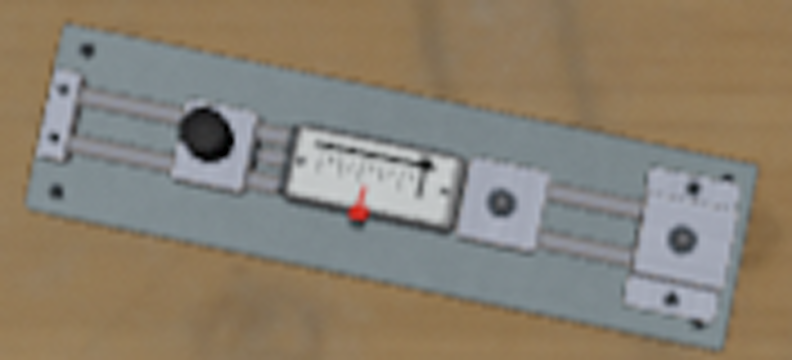

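View pics/tc.png

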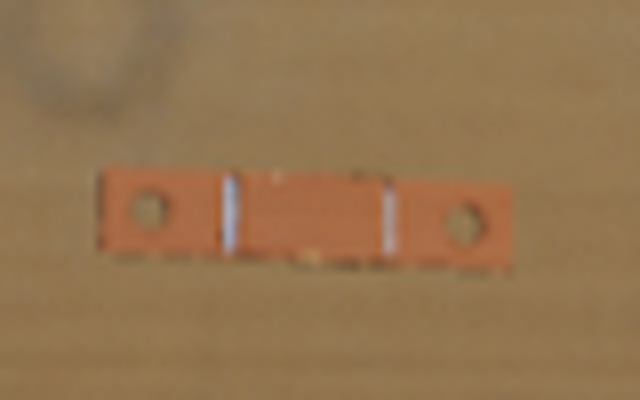

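View pics/sb.png

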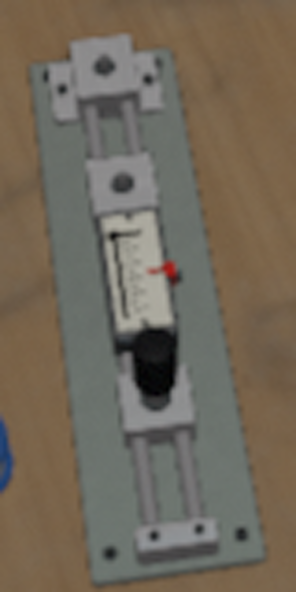

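View pics/sc.png

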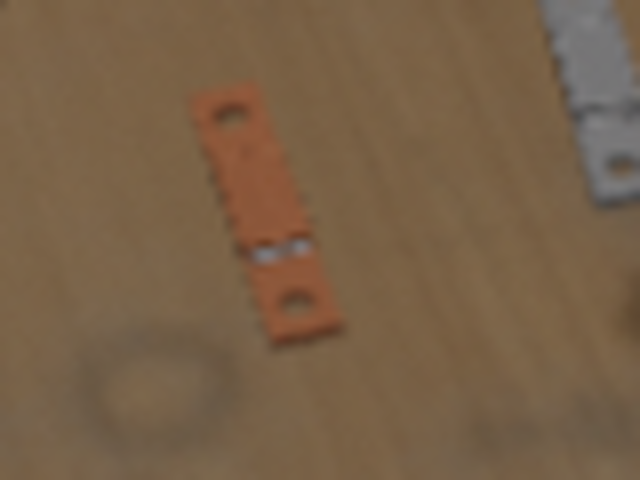

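```bash
python3 - <<'E'
from h import *
def u(p,k,x0,y0): return ((p[0]+.5)/k-.5+x0,(p[1]+.5)/k-.5+y0)
T=lambda p:u(p,4.5,210,180); C=lambda p:u(p,8,410,205); S=lambda p:u(p,3.7,270,195); D=lambda p:u(p,8,240,140)
def show(l,*ps):
    print(l,*[x.round(1) for x in ps], np.linalg.norm(ps[0]-ps[1]).round(1), 'ang',np.degrees(np.arctan2(*(ps[1]-ps[0])[[1,0]])).round(2),'mid',((ps[0]+ps[1])/2).round(1))
show('holes top',atz('top',C((150,210)),5),atz('top',C((465,224)),5))
show('strap edges top',atz('top',C((232,214)),9),atz('top',C((389,220)),9))
show('holes side',atz('side',D((231,112)),5),atz('side',D((297,298)),5))
show('ends top',atz('top',C((102,212)),5),atz('top',C((514,228)),5))
show('pins top',atz('top',T((682,240)),48),atz('top',T((501,204)),48))
show('pins side',atz('side',S((104,63)),48),atz('side',S((122,182)),48))
show('plate L (left mid,right mid)',atz('top',T((740,255)),5),atz('top',T((48,117)),5))
print('knob top',atz('top',T((207,133)),104))
show('ptr/flag',atz('top',T((420,185)),46),atz('top',T((363,190)),46))
for q in [(66,25),(757,162),(722,348),(27,207)]: print(atz('top',T(q),8).round(1))
for q in [(30,66),(172,55),(266,560),(93,583)]: print(atz('side',S(q),8).round(1))
E
```

```text
holes top [ 582.5 -149.6    5. ] [ 579.6 -238.5    5. ] 88.9 ang -91.88 mid [ 581. -194.    5.]
strap edges top [ 581.3 -171.9    9. ] [ 580.1 -216.1    9. ] 44.2 ang -91.52 mid [ 580.7 -194.     9. ]
holes side [ 577. -243.    5.] [ 579.7 -154.2    5. ] 88.9 ang 88.25 mid [ 578.3 -198.6    5. ]
ends top [ 581.7 -136.     5. ] [ 578.6 -252.3    5. ] 116.3 ang -91.56 mid [ 580.2 -194.2    5. ]
pins top [572.6   5.3  48. ] [589.1  93.3  48. ] 89.5 ang 79.38 mid [580.8  49.3  48. ]
pins side [571.9   5.4  48. ] [589.4  94.6  48. ] 90.9 ang 78.88 mid [580.6  50.   48. ]
plate L (left mid,right mid) [568.7 -27.3   5. ] [634.  319.9   5. ] 353.3 ang 79.35 mid [601.3 146.3   5. ]
knob top [615.62467798 231.43688157 104.        ]
ptr/flag [598.  132.7  46. ] [595.3 160.4  46. ] 27.8 ang 95.71 mid [596.7 146.5  46. ]
[680.1 311.5   8. ]
[615.2 -35.3   8. ]
[522.  -18.2   8. ]
[588.3 328.9   8. ]
[610.7 -38.4   8. ]
[519.2 -15.9   8. ]
[585.7 328.1   8. ]
[677.9 308.9   8. ]
```

```bash
cat >> h.py <<'E'
def to(p,yaw=None):
    s=ctrl.sense(); r=rot(s['ee_rot']); v=r.inv().apply(np.array(p)-s['eef_pos'])
    x=r.apply([1,0,0]); y0=np.degrees(np.arctan2(x[1],x[0]))
    print('t',round(s['time_s'],2),'pos',s['eef_pos'].round(1),'yaw',y0.round(2),'tilt z',r.apply([0,0,1]).round(4),'w',round(s['grip_width'],3),'F',s['force'].round(1))
    print('tool shift mm',v.round(2),'norm',(v/750).round(5),'dist',np.linalg.norm(v).round(1))
    if yaw is not None:
        d=(yaw-y0+180)%360-180; print('turn tool z deg',-d,'norm',-d/45)
        if 1:
            rn=R.from_euler('z',d,degrees=True)*r; print(' after turn shift norm',(rn.inv().apply(np.array(p)-s['eef_pos'])/750).round(5))
E
python3 -c "
from h import *
to([580,-195.5,120],-1.7)"
```

```text
t 0.9 pos [ 121.1 -510.8  208.8] yaw -76.66 tilt z [ 0.  0. -1.] w 1.001 F [-0.8  0.8 -0.1]
tool shift mm [-200.97 -519.27   88.81] norm [-0.26796 -0.69235  0.11841] dist 563.8
turn tool z deg -74.96217695892983 norm -1.6658261546428852
 after turn shift norm [ 0.59913 -0.43842  0.11837]
```

>>> play_rows(
  steps=[
    [[-0.0191, -0.0494, 0.0085], [0, 0, 0]],
    [[-0.0191, -0.0494, 0.0085], [0, 0, 0]],
    [[-0.0191, -0.0494, 0.0085], [0, 0, 0]],
    [[-0.0191, -0.0494, 0.0085], [0, 0, 0]],
    [[-0.0191, -0.0494, 0.0085], [0, 0, 0]],
    [[-0.0191, -0.0494, 0.0085], [0, 0, 0]],
    [[-0.0191, -0.0494, 0.0085], [0, 0, 0]],
    [[-0.0191, -0.0494, 0.0085], [0, 0, 0]],
    [[-0.0191, -0.0494, 0.0085], [0, 0, 0]],
    [[-0.0191, -0.0494, 0.0085], [0, 0, 0]],
    [[-0.0191, -0.0494, 0.0085], [0, 0, 0]],
    [[-0.0191, -0.0494, 0.0085], [0, 0, 0]],
    [[-0.0191, -0.0494, 0.0085], [0, 0, 0]],
    [[-0.0191, -0.0494, 0.0085], [0, 0, 0]],
  ],
  grip=0,
  squeeze=40,
)

```text
time_s: 2.3
eef_pos: [580.8, -194.9, 119.3]
ee_rot: [0.0, 0.784, -0.62, 0.0]
force: [-0.8, -0.6, -0.1]
grip_width: 1.0
```

>>> play_rows(
  steps=[
    [[0, 0, 0], [0, 0, -0.1666]],
    [[0, 0, 0], [0, 0, -0.1666]],
    [[0, 0, 0], [0, 0, -0.1666]],
    [[0, 0, 0], [0, 0, -0.1666]],
    [[0, 0, 0], [0, 0, -0.1666]],
    [[0, 0, 0], [0, 0, -0.1666]],
    [[0, 0, 0], [0, 0, -0.1666]],
    [[0, 0, 0], [0, 0, -0.1666]],
    [[0, 0, 0], [0, 0, -0.1666]],
    [[0, 0, 0], [0, 0, -0.1666]],
    [[0, 0, 0], [0, 0, 0]],
  ],
)

```text
time_s: 3.4
eef_pos: [579.6, -196.1, 119.5]
ee_rot: [-0.0, 1.0, -0.014, -0.0]
force: [-0.8, 0.5, -0.4]
grip_width: 0.999
```

```bash
python3 -c "
from h import *
to([580,-195.5,2],-1.7)
im=cams.capture('side');cv2.imwrite('pics/s1.png',cv2.resize(im[110:230,200:360,::-1],None,fx=5,fy=5,interpolation=2))"
```

```text
t 3.4 pos [ 579.6 -196.1  119.5] yaw -1.63 tilt z [-0.  0. -1.] w 0.999 F [-0.8  0.5 -0.4]
tool shift mm [  0.43  -0.56 117.49] norm [ 0.00057 -0.00075  0.15666] dist 117.5
turn tool z deg 0.0735600605858906 norm 0.0016346680130197911
 after turn shift norm [ 0.00057 -0.00075  0.15666]
```

View pics/s1.png

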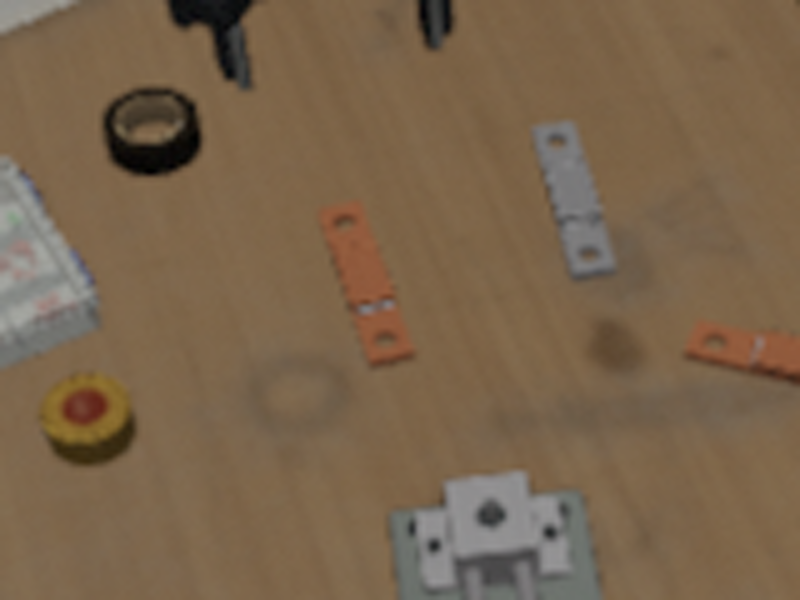

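The side view shows the open fingertips at about (248,127) and (287,118), above and beyond the target link, which is centred near (273,167). I'll check the tip projection.

```bash
python3 -c "
from h import *
for z in (119,132): print(atz('side',(248.4,127),z),atz('side',(286.6,118.4),z))
"
```

```text
[ 619.84994503 -233.84386899  119.        ] [ 521.38868219 -232.82529969  119.        ]
[ 621.87132314 -218.97052004  132.        ] [ 525.14372269 -217.96988526  132.        ]
```

>>> play_rows(
  steps=[
    [[0.0001, -0.0001, 0.025], [0, 0, 0]],
    [[0.0001, -0.0001, 0.025], [0, 0, 0]],
    [[0.0001, -0.0001, 0.025], [0, 0, 0]],
    [[0, 0, 0.025], [0, 0, 0]],
    [[0, 0, 0.02], [0, 0, 0]],
    [[0, 0, 0], [0, 0, 0]],
  ],
)

```text
time_s: 4.05
eef_pos: [578.8, -195.3, 27.6]
ee_rot: [-0.001, 1.0, -0.016, -0.002]
force: [-0.3, 0.1, -0.0]
grip_width: 0.999
```

```bash
python3 -c "
from h import *
to([580,-195.5,2],-1.7)
im=cams.capture('side');cv2.imwrite('pics/s2.png',cv2.resize(im[110:230,200:360,::-1],None,fx=5,fy=5,interpolation=2))
im=cams.capture('top');cv2.imwrite('pics/t2.png',cv2.resize(im[190:270,400:500,::-1],None,fx=7,fy=7,interpolation=2))"
```

```text
t 4.05 pos [ 578.8 -195.3   27.6] yaw -1.8 tilt z [-0.0032  0.0018 -1.    ] w 0.999 F [-0.3  0.1 -0. ]
tool shift mm [ 1.3   0.19 25.56] norm [0.00173 0.00025 0.03408] dist 25.6
turn tool z deg -0.10116404047636252 norm -0.0022480897883636114
 after turn shift norm [0.00173 0.00025 0.03408]
```

View pics/s2.png

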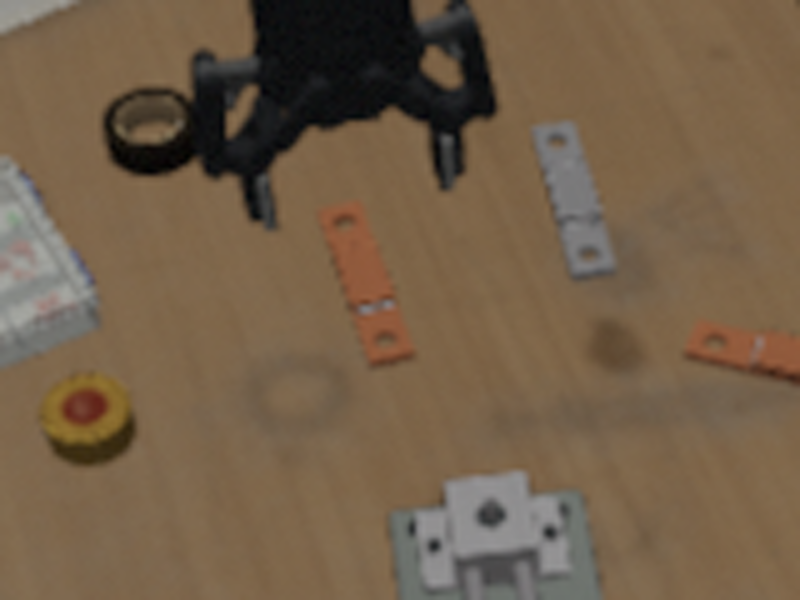

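View pics/t2.png

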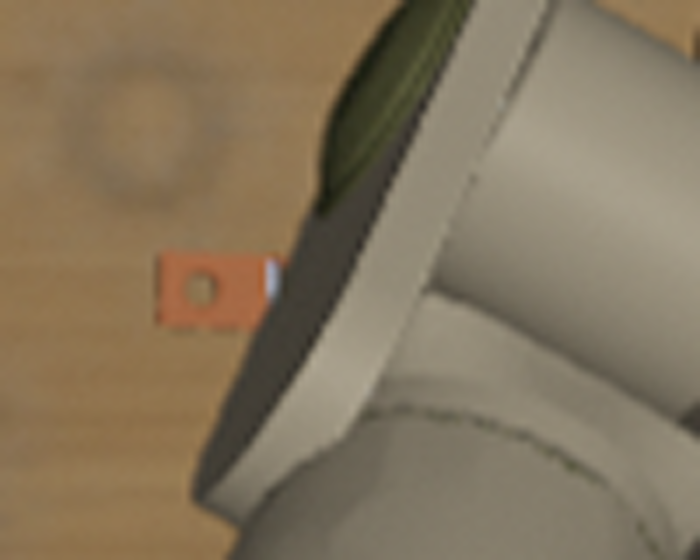

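```bash
python3 -c "
from h import *
for z in (28,41,50): print(atz('side',(253.6,154.4),z),atz('side',(289.4,147),z))
for z in (2,10): print(proj('side',(580,-195.5,z)),proj('side',(580,-206.5,z)))
print(proj('side',[578.8,-195.3,27.6]),proj('side',[578.8,-195.3,40.6]))
"
```

```text
[ 618.97417921 -230.03930521   28.        ] [ 521.64253485 -224.98754707   28.        ]
[ 620.78748252 -216.85762564   41.        ] [ 524.98156096 -211.88505637   41.        ]
[ 622.04284635 -207.73184748   50.        ] [ 527.29319442 -202.81410127   50.        ]
[272.28805508 166.6964317 ] [271.15204377 163.85530249]
[272.02683102 164.59410089] [270.88576544 161.74771792]
[271.90472046 159.8259268 ] [271.4673057  156.27009363]
```

>>> play_rows(
  steps=[
    [[0.0008, 0.0001, 0.012], [0, 0, 0]],
    [[0.0007, 0.0001, 0.012], [0, 0, 0]],
    [[0, 0, 0.006], [0, 0, 0]],
    [[0, 0, 0], [0, 0, 0]],
    [[0, 0, 0], [0, 0, 0]],
  ],
)

```text
time_s: 4.65
eef_pos: [581.0, -196.0, 7.1]
ee_rot: [-0.0, 1.0, -0.015, 0.0]
force: [-0.1, -0.6, -0.5]
grip_width: 1.001
```

```bash
python3 -c "
from h import *
to([580,-195.5,2],-1.7)
print(ctrl.sense()['joints'],ctrl.sense()['dq'])
to([580,-195.5,2],-1.7)"
```

```text
t 4.65 pos [ 581.  -196.     7.1] yaw -1.7 tilt z [ 1.e-04  0.e+00 -1.e+00] w 1.001 F [-0.1 -0.6 -0.5]
tool shift mm [-0.98 -0.51  5.09] norm [-0.0013  -0.00068  0.00678] dist 5.2
turn tool z deg 0.003931731821921858 norm 8.737181826493017e-05
 after turn shift norm [-0.0013  -0.00068  0.00678]
[-5.16288429e-01  7.16829374e-01  1.42383449e+00  3.75696948e-05
  1.00087847e+00 -4.86706724e-01] [-0.00233373 -0.00714503 -0.00333877 -0.00014794 -0.00090227 -0.00099675]
t 4.65 pos [ 581.  -196.     7.1] yaw -1.7 tilt z [ 1.e-04  0.e+00 -1.e+00] w 1.001 F [-0.1 -0.6 -0.5]
tool shift mm [-0.98 -0.51  5.09] norm [-0.0013  -0.00068  0.00678] dist 5.2
turn tool z deg 0.003931731821921858 norm 8.737181826493017e-05
 after turn shift norm [-0.0013  -0.00068  0.00678]
```

>>> play_rows(
  steps=[
    [[-0.001, -0.0005, 0.0067], [0, 0, 0]],
    [[0, 0, 0], [0, 0, 0]],
    [[0, 0, 0], [0, 0, 0]],
  ],
)

```text
time_s: 4.95
eef_pos: [580.1, -195.6, 2.0]
ee_rot: [-0.0, 1.0, -0.015, -0.0]
force: [0.8, -0.0, 1.0]
grip_width: 0.997
```

>>> play_rows(
  steps=[
    [[0, 0, 0], [0, 0, 0]],
    [[0, 0, 0], [0, 0, 0]],
    [[0, 0, 0], [0, 0, 0]],
    [[0, 0, 0], [0, 0, 0]],
    [[0, 0, 0], [0, 0, 0]],
    [[0, 0, 0], [0, 0, 0]],
    [[0, 0, 0], [0, 0, 0]],
    [[0, 0, 0], [0, 0, 0]],
  ],
  grip=1,
  squeeze=50,
)

```text
time_s: 5.75
eef_pos: [580.2, -195.6, 2.0]
ee_rot: [0.0, 1.0, -0.015, 0.0]
force: [-0.4, 0.0, 0.3]
grip_width: 0.001
```

```bash
python3 -c "
from h import *
to([580,-195.5,2],-1.7)
im=cams.capture('side');cv2.imwrite('pics/s3.png',cv2.resize(im[110:230,200:360,::-1],None,fx=5,fy=5,interpolation=2))"
```

```text
t 5.75 pos [ 580.2 -195.6    2. ] yaw -1.69 tilt z [ 0. -0. -1.] w 0.001 F [-0.4  0.   0.3]
tool shift mm [-0.17 -0.11  0.02] norm [-2.3e-04 -1.5e-04  2.0e-05] dist 0.2
turn tool z deg 0.008802622625807999 norm 0.00019561383612906664
 after turn shift norm [-2.3e-04 -1.5e-04  2.0e-05]
```

View pics/s3.png

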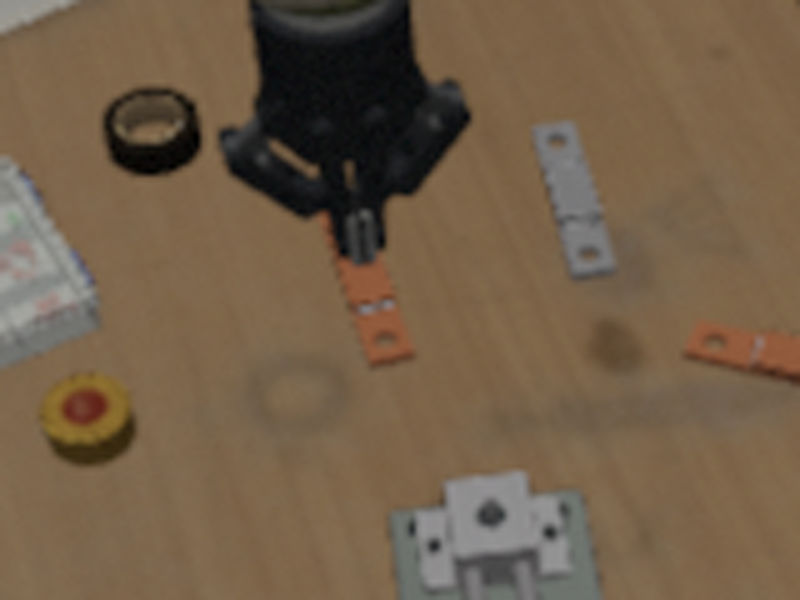

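The side view shows the jaws shut above the link, with the tip at about (272,162), so they closed over it without touching. The real tip is higher than I assumed, so I'll measure by how much.

```bash
python3 -c "
from h import *
im=cams.capture('side');cv2.imwrite('pics/s4.png',cv2.resize(im[120:190,230:320,::-1],None,fx=8,fy=8,interpolation=2))
im=cams.capture('top');cv2.imwrite('pics/t4.png',im[:,:,::-1])
for z in (2,10,20,30): print(z,proj('side',(580.2,-184.6,z)),proj('side',(580.2,-206.6,z)))"
```

```text
2 [273.35255509 169.55895444] [271.06976933 163.84774758]
10 [273.09603459 167.46208046] [270.80303196 161.74014786]
20 [272.77125733 164.80725567] [270.46536332 159.07209146]
30 [272.44180248 162.11419478] [270.1228817  156.36600577]
```

View pics/s4.png

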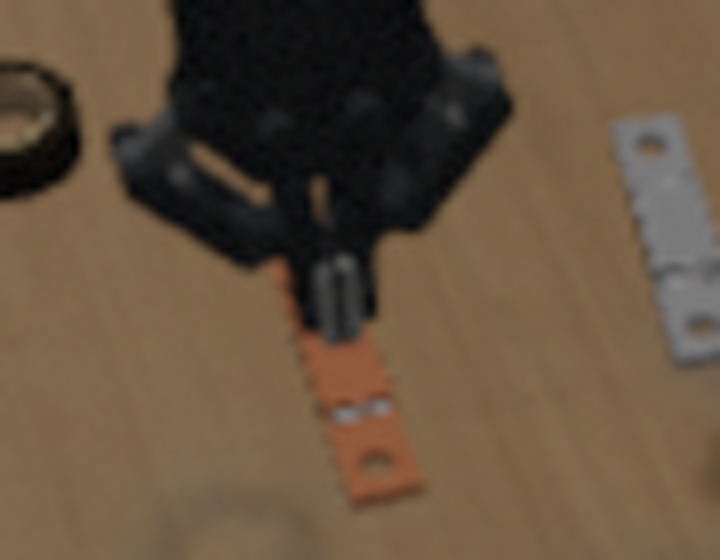

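>>> play_rows(
  steps=[
    [[0, 0, 0.002], [0, 0, 0]],
    [[0, 0, 0.002], [0, 0, 0]],
    [[0, 0, 0], [0, 0, 0]],
  ],
)

```text
time_s: 6.2
eef_pos: [580.0, -195.5, -1.3]
ee_rot: [-0.0, 1.0, -0.015, -0.0]
force: [0.6, 0.0, -0.2]
grip_width: -0.0
```

```bash
python3 -c "
import cv2
im=cv2.imread('pics/t4.png');cv2.imwrite('pics/t4b.png',cv2.resize(im[150:400,300:560],None,fx=2.4,fy=2.4))"
```

```text
(no output)
```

View pics/t4b.png

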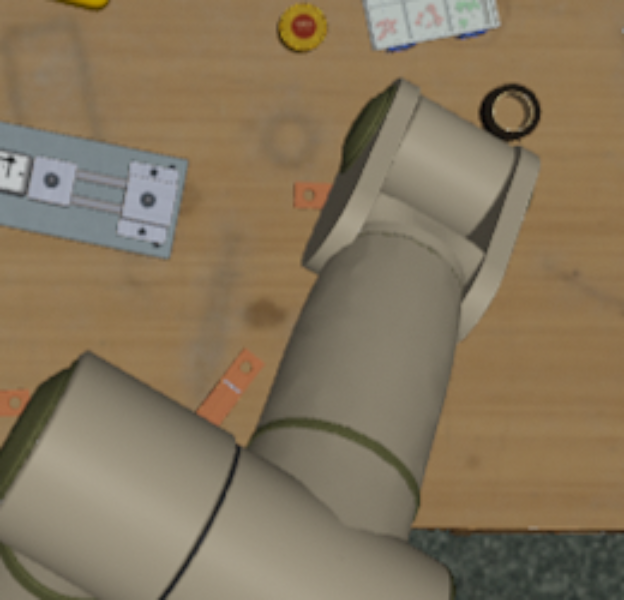

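The top view shows only the wrist covering the link. There is still no contact at TCP z = -1.3, so the tip really is higher than reported. I'll keep probing.

>>> play_rows(
  steps=[
    [[0, 0, 0.003], [0, 0, 0]],
    [[0, 0, 0.003], [0, 0, 0]],
    [[0, 0, 0], [0, 0, 0]],
  ],
)

```text
time_s: 6.5
eef_pos: [579.9, -195.5, -5.9]
ee_rot: [-0.0, 1.0, -0.015, -0.0]
force: [0.1, -0.3, 0.2]
grip_width: 0.003
```

>>> play_rows(
  steps=[
    [[0, 0, 0.003], [0, 0, 0]],
    [[0, 0, 0.002], [0, 0, 0]],
    [[0, 0, 0], [0, 0, 0]],
  ],
)

```text
time_s: 6.8
eef_pos: [580.0, -195.5, -9.5]
ee_rot: [-0.0, 1.0, -0.015, -0.0]
force: [-0.3, -0.2, 0.5]
grip_width: -0.003
```

```bash
python3 -c "
from h import *
im=cams.capture('side');cv2.imwrite('pics/s5.png',cv2.resize(im[120:190,230:320,::-1],None,fx=8,fy=8,interpolation=2))
for z in (-10,0,10,20): print(z,proj('side',(580.2,-184.6,z)),proj('side',(580.2,-195.6,z)))"
```

```text
-10 [273.73194919 172.66023343] [272.59241129 169.79839745]
0 [273.41623316 170.07947774] [272.2703099  167.21070213]
10 [273.09603459 167.46208046] [271.94365876 164.58645495]
20 [272.77125733 164.80725567] [271.61236076 161.92487595]
```

View pics/s5.png

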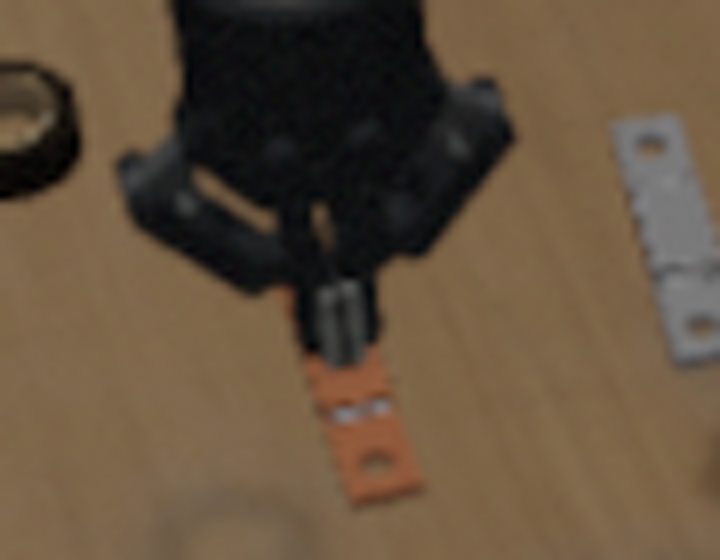

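The tip is now at about (272.8,165.6), which puts it roughly 17 mm above the table if its front edge is where I think. I'll go on to contact in finer steps.

>>> play_rows(
  steps=[
    [[0, 0, 0.003], [0, 0, 0]],
    [[0, 0, 0.001], [0, 0, 0]],
    [[0, 0, 0], [0, 0, 0]],
  ],
)

```text
time_s: 7.15
eef_pos: [580.1, -195.6, -12.3]
ee_rot: [-0.0, 1.0, -0.015, -0.0]
force: [-0.9, -0.0, -0.2]
grip_width: -0.001
```

>>> play_rows(
  steps=[
    [[0, 0, 0.0015], [0, 0, 0]],
    [[0, 0, 0], [0, 0, 0]],
  ],
)

```text
time_s: 7.35
eef_pos: [580.3, -195.7, -12.4]
ee_rot: [0.0, 1.0, -0.015, 0.0]
force: [-4.0, 1.3, 9.5]
grip_width: 0.0
```

>>> play_rows(
  steps=[
    [[0, 0, 0.0015], [0, 0, 0]],
    [[0, 0, 0], [0, 0, 0]],
  ],
)

```text
time_s: 7.55
eef_pos: [580.3, -195.6, -12.5]
ee_rot: [0.0, 1.0, -0.015, 0.0]
force: [-7.1, 3.1, 18.4]
grip_width: -0.003
```

Contact came at TCP z = -12.3 on the strap top (10 mm), so the shut tips sit 22.3 mm above the reported TCP. I'll raise, open, then descend to about TCP -20.

>>> play_rows(
  steps=[
    [[0, 0, -0.02], [0, 0, 0]],
    [[0, 0, 0], [0, 0, 0]],
    [[0, 0, 0], [0, 0, 0]],
    [[0, 0, 0], [0, 0, 0]],
    [[0, 0, 0], [0, 0, 0]],
    [[0, 0, 0], [0, 0, 0]],
  ],
  grip=0.4,
)

```text
time_s: 8.15
eef_pos: [580.0, -195.6, 0.1]
ee_rot: [-0.0, 1.0, -0.015, -0.0]
force: [-1.1, -0.7, -0.1]
grip_width: 0.603
```

```bash
python3 -c "
from h import *
im=cams.capture('side');cv2.imwrite('pics/s6.png',cv2.resize(im[120:190,230:320,::-1],None,fx=8,fy=8,interpolation=2))
to([580,-195.5,-20])"
```

```text
t 8.2 pos [ 5.801e+02 -1.955e+02  2.000e-01] yaw -1.69 tilt z [-4.e-04  2.e-04 -1.e+00] w 0.597 F [ 0.4 -0.4 -0.4]
tool shift mm [-0.04 -0.03 20.21] norm [-6.000e-05 -4.000e-05  2.695e-02] dist 20.2
```

View pics/s6.png

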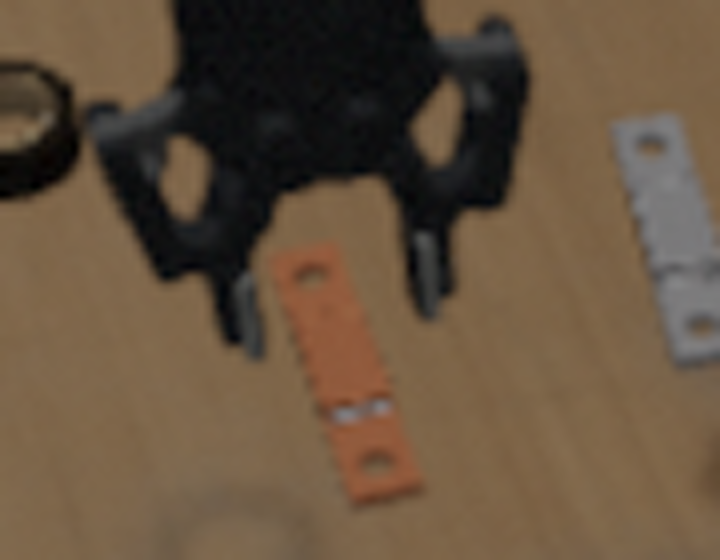

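The jaws are half open on either side of the link, with tips at about (261,164) and (284,159), and the link hasn't moved. I'll descend.

>>> play_rows(
  steps=[
    [[0, 0, 0.01], [0, 0, 0]],
    [[0, 0, 0.01], [0, 0, 0]],
    [[0, 0, 0.0065], [0, 0, 0]],
    [[0, 0, 0], [0, 0, 0]],
    [[0, 0, 0], [0, 0, 0]],
  ],
)

```text
time_s: 8.7
eef_pos: [580.1, -195.6, -19.5]
ee_rot: [-0.0, 1.0, -0.015, -0.0]
force: [-0.0, 0.0, 0.6]
grip_width: 0.605
```

>>> play_rows(
  steps=[
    [[0, 0, 0], [0, 0, 0]],
    [[0, 0, 0], [0, 0, 0]],
    [[0, 0, 0], [0, 0, 0]],
    [[0, 0, 0], [0, 0, 0]],
    [[0, 0, 0], [0, 0, 0]],
    [[0, 0, 0], [0, 0, 0]],
  ],
  grip=1,
  squeeze=50,
)

```text
time_s: 9.3
eef_pos: [580.5, -195.8, -18.8]
ee_rot: [0.0, 1.0, -0.015, 0.0]
force: [-0.8, 0.1, 4.7]
grip_width: 0.262
```

```bash
python3 -c "
from h import *
im=cams.capture('side');cv2.imwrite('pics/s7.png',cv2.resize(im[120:190,230:320,::-1],None,fx=8,fy=8,interpolation=2))
to([580,-195.5,-20])"
```

```text
t 9.35 pos [ 580.5 -195.8  -18.8] yaw -1.69 tilt z [ 9.e-04 -4.e-04 -1.e+00] w 0.259 F [-0.6  0.4  5.4]
tool shift mm [-0.49 -0.25  1.18] norm [-0.00065 -0.00033  0.00157] dist 1.3
```

View pics/s7.png

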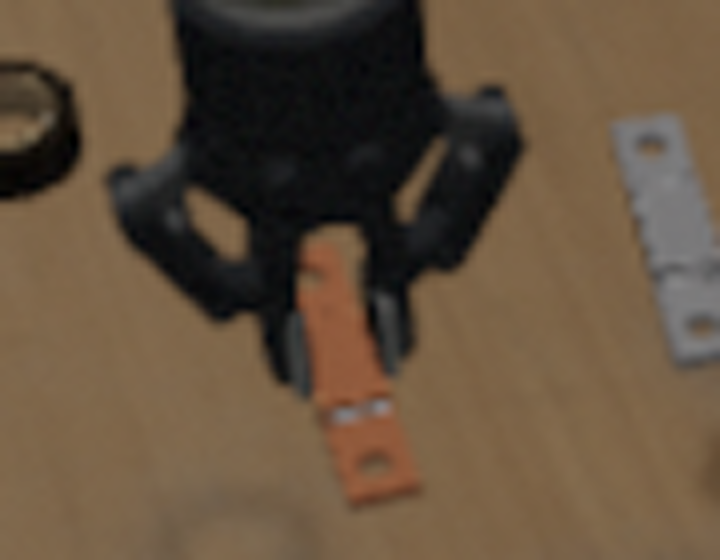

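The jaws now straddle the strap, with tips at about (267,169) and (280,166) and the opening near 0.26 (about 22 mm). That is a good grasp. I'll lift.

>>> play_rows(
  steps=[
    [[0, 0, -0.01], [0, 0, 0]],
    [[0, 0, -0.03], [0, 0, 0]],
    [[0, 0, -0.04], [0, 0, 0]],
    [[0, 0, -0.03], [0, 0, 0]],
    [[0, 0, 0], [0, 0, 0]],
    [[0, 0, 0], [0, 0, 0]],
  ],
)

```text
time_s: 9.95
eef_pos: [579.8, -195.4, 62.5]
ee_rot: [-0.0, 1.0, -0.015, -0.0]
force: [0.3, 0.0, -2.3]
grip_width: 0.26
```

```bash
python3 -c "
from h import *
im=cams.capture('side');cv2.imwrite('pics/s8.png',cv2.resize(im[100:190,220:330,::-1],None,fx=6,fy=6,interpolation=2))
to([580.7,49.6,63],-10.8)"
```

```text
t 10.0 pos [ 579.4 -195.2   61.7] yaw -1.69 tilt z [-0.0021  0.0012 -1.    ] w 0.258 F [-0.8 -0.1 -2. ]
tool shift mm [  -5.94 -244.74   -0.98] norm [-0.00792 -0.32632 -0.00131] dist 244.8
turn tool z deg 9.107626555444568 norm 0.2023917012321015
 after turn shift norm [-0.05947 -0.32095 -0.00121]
```

View pics/s8.png

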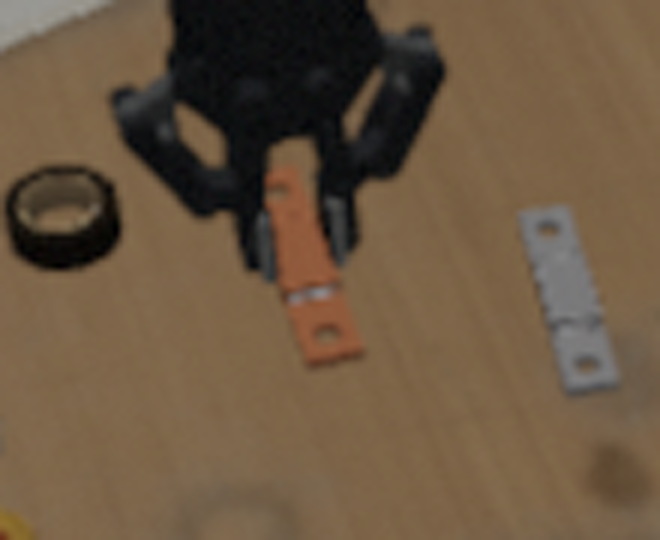

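The link is held level. Next I'll move over the bench and turn 9.1°.

>>> play_rows(
  steps=[
    [[-0.001, -0.025, 0], [0, 0, 0]],
    [[-0.001, -0.0408, 0], [0, 0, 0]],
    [[-0.001, -0.0408, 0], [0, 0, 0]],
    [[-0.001, -0.0408, 0], [0, 0, 0]],
    [[-0.001, -0.0408, 0], [0, 0, 0]],
    [[-0.001, -0.0408, 0], [0, 0, 0]],
    [[-0.001, -0.0408, 0], [0, 0, 0]],
    [[-0.001, -0.0408, 0], [0, 0, 0]],
    [[0, -0.0155, 0], [0, 0, 0.06]],
    [[0, 0, 0], [0, 0, 0.1]],
    [[0, 0, 0], [0, 0, 0.0425]],
    [[0, 0, 0], [0, 0, 0]],
    [[0, 0, 0], [0, 0, 0]],
    [[0, 0, 0], [0, 0, 0]],
  ],
)

```text
time_s: 11.4
eef_pos: [581.1, 49.2, 62.7]
ee_rot: [-0.0, 0.996, -0.094, -0.0]
force: [-0.3, 0.3, -0.8]
grip_width: 0.26
```

```bash
python3 -c "
from h import *
to([580.7,49.6,63],-10.8)
im=cams.capture('side');cv2.imwrite('pics/s9f.png',im[:,:,::-1]);cv2.imwrite('pics/s9.png',cv2.resize(im[180:270,260:350,::-1],None,fx=6.6,fy=6.6,interpolation=2))
im=cams.capture('top');cv2.imwrite('pics/t9f.png',im[:,:,::-1]);cv2.imwrite('pics/t9.png',cv2.resize(im[180:270,280:400,::-1],None,fx=6.6,fy=6.6,interpolation=2))
to([580.7,49.6,63],-10.8)"
```

```text
t 11.4 pos [581.1  49.2  62.7] yaw -10.76 tilt z [-8.e-04  1.e-04 -1.e+00] w 0.26 F [-0.3  0.3 -0.8]
tool shift mm [-0.42 -0.28 -0.27] norm [-0.00056 -0.00037 -0.00036] dist 0.6
turn tool z deg 0.03834604441985334 norm 0.0008521343204411854
 after turn shift norm [-0.00056 -0.00037 -0.00036]
t 11.5 pos [581.3  49.1  63. ] yaw -10.78 tilt z [-3.e-04  0.e+00 -1.e+00] w 0.26 F [ 0.1  0.7 -1.3]
tool shift mm [-0.65 -0.41 -0.02] norm [-8.6e-04 -5.5e-04 -2.0e-05] dist 0.8
turn tool z deg 0.015647282002873908 norm 0.0003477173778416424
 after turn shift norm [-8.6e-04 -5.5e-04 -2.0e-05]
```

View pics/s9.png

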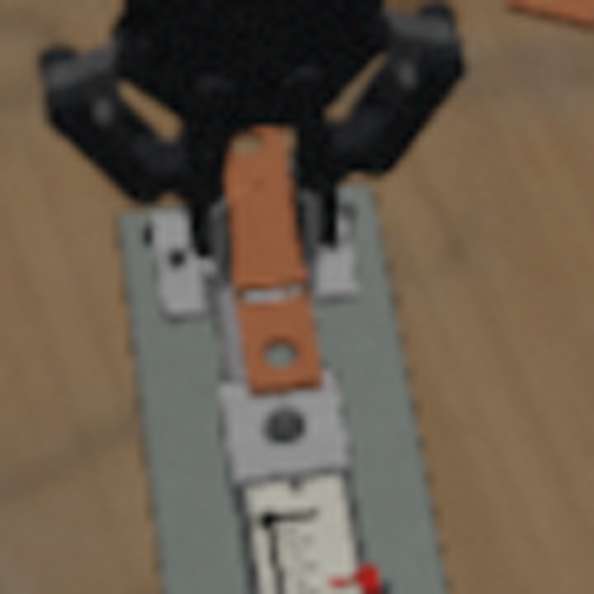

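View pics/t9.png

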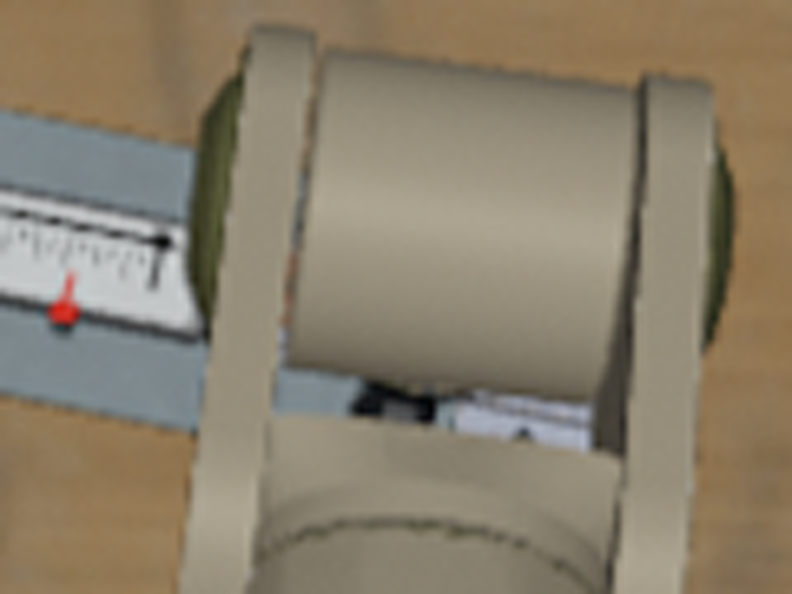

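```bash
python3 -c "
from h import *
u=lambda p:((p[0]+.5)/6.6-.5+260,(p[1]+.5)/6.6-.5+180)
for z in(84,86.8,90): print('hole',z,atz('side',u((281,352)),z).round(1),'strap edge/end',atz('side',u((285,389)),z-3).round(1), 'edges',atz('side',u((240,300)),z).round(1),atz('side',u((316,290)),z).round(1))
for z in(46,50,53): print('pin',z,atz('side',u((285,425)),z).round(1))
c=ctrl.sense()['eef_pos']; d=np.array([np.cos(np.radians(79.22)),np.sin(np.radians(79.22)),0])
print('expected hole', c+44.5*d)
for t in('hook_pin','copper_link_mid','anchor_pin'):
  print(t,[(x['pixel'],round(x['p'],2)) for x in cams.tip_of('side',t)[:3]])
"
```

```text
hole 84 [587.9  90.5  84. ] strap edge/end [590.7 102.8  81. ] edges [594.2  66.1  84. ] [569.2  70.6  84. ]
hole 86.8 [588.5  92.4  86.8] strap edge/end [591.3 104.6  83.8] edges [594.7  68.   86.8] [569.8  72.5  86.8]
hole 90 [589.1  94.5  90. ] strap edge/end [591.9 106.7  87. ] edges [595.2  70.3  90. ] [570.5  74.7  90. ]
pin 46 [588.9  93.8  46. ]
pin 50 [589.6  96.4  50. ]
pin 53 [590.1  98.3  53. ]
expected hole [589.58323551  92.78965199  62.98246562]
hook_pin [([302.0, 244.1], 0.93)]
copper_link_mid [([298.1, 219.2], 0.97), ([358.4, 183.6], 0.69)]
anchor_pin [([297.3, 213.4], 0.79)]
```

The side view shows the near hole at (302.6,233.4) px, just ahead of the hook pin at (303.2,244.4) as expected from the height difference. The top view is covered by the wrist. I'll shift about 1 mm along +y, descend to just above the pins and look again.

>>> play_rows(
  steps=[
    [[-0.0006, -0.0013, 0.015], [0, 0, 0]],
    [[0, 0, 0.0175], [0, 0, 0]],
    [[0, 0, 0], [0, 0, 0]],
    [[0, 0, 0], [0, 0, 0]],
    [[0, 0, 0], [0, 0, 0]],
  ],
)

```text
time_s: 12.15
eef_pos: [581.4, 50.0, 39.0]
ee_rot: [0.0, 0.996, -0.094, 0.0]
force: [-0.4, -0.2, -1.5]
grip_width: 0.259
```

```bash
python3 -c "
from h import *
to([580.7,50.2,37],-10.8)
im=cams.capture('side');cv2.imwrite('pics/sA.png',cv2.resize(im[190:260,265:345,::-1],None,fx=8,fy=8,interpolation=2))
"
```

```text
t 12.15 pos [581.4  50.   39. ] yaw -10.8 tilt z [ 5.e-04 -1.e-04 -1.e+00] w 0.259 F [-0.4 -0.2 -1.5]
tool shift mm [-0.69 -0.04  1.99] norm [-9.10e-04 -5.00e-05  2.65e-03] dist 2.1
turn tool z deg -0.004908305763876797 norm -0.00010907346141948437
 after turn shift norm [-9.10e-04 -5.00e-05  2.65e-03]
```

View pics/sA.png

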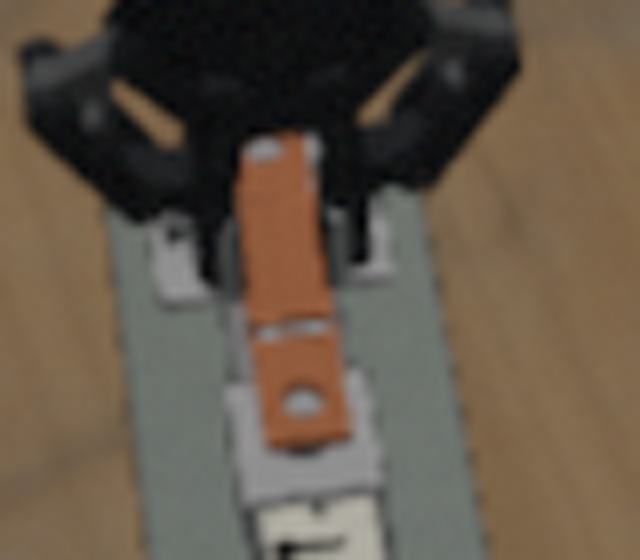

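```bash
python3 -c "
from h import *
u=lambda p:((p[0]+.5)/8-.5+265,(p[1]+.5)/8-.5+190)
for z in(61.8,62.8): print('hole',z,atz('side',u((302,401)),z).round(1),'far hole',atz('side',u((265,149)),z).round(1))
for z in(44,46.5,48): print('pin',z,atz('side',(303.0,244.3),z).round(1),'anchor',atz('side',(298,211.8),z).round(1))
"; python3 - <<'E'
import cv2
im=cv2.imread('pics/side0.png');cv2.imwrite('pics/sp.png',cv2.resize(im[200:260,275:335],None,fx=10,fy=10,interpolation=2))
im=cv2.imread('pics/top0.png');cv2.imwrite('pics/tp.png',cv2.resize(im[205:255,305:385],None,fx=10,fy=10,interpolation=2))
E
```

```text
hole 61.8 [589.1  92.9  61.8] far hole [571.7   6.1  61.8]
hole 62.8 [589.3  93.5  62.8] far hole [571.9   6.8  62.8]
pin 44 [588.3  93.5  44. ] anchor [570.6   3.   44. ]
pin 46.5 [588.7  95.1  46.5] anchor [571.1   4.9  46.5]
pin 48 [589.   96.1  48. ] anchor [571.4   6.   48. ]
```

View pics/sp.png

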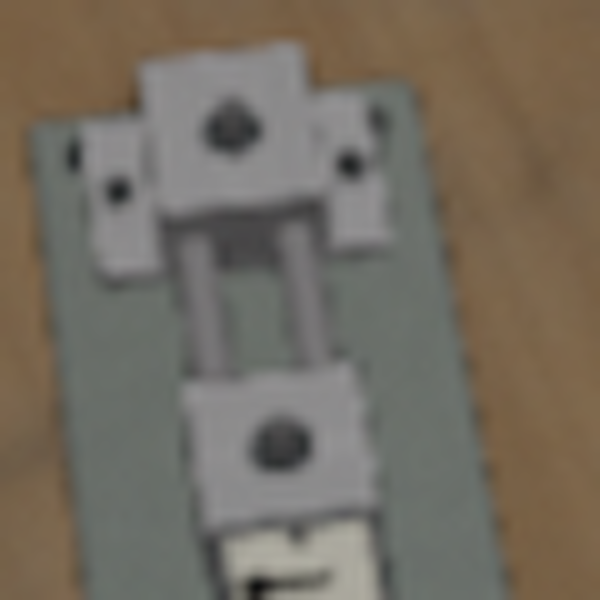

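View pics/tp.png

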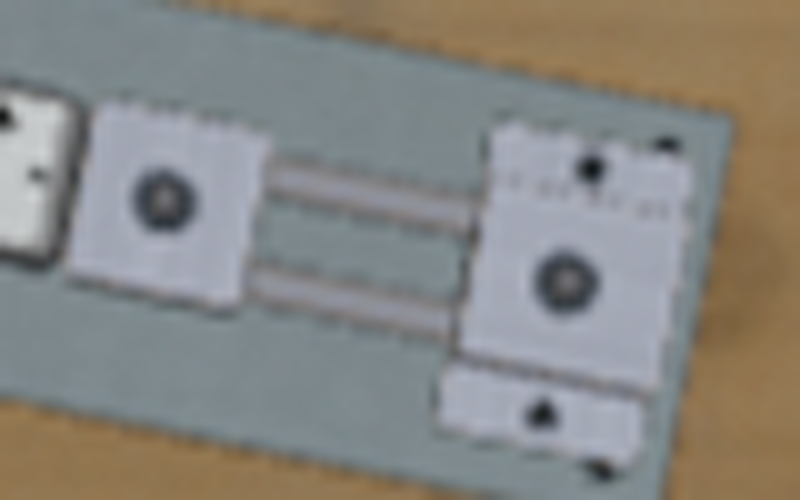

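```bash
python3 -c "
from h import *
for z in(40,44,48):
  h=atz('top',(320.95,224.65),z);a=atz('top',(361.15,232.85),z);print('top',z,h.round(1),a.round(1),((h+a)/2).round(1),np.linalg.norm(h-a))
  h=atz('side',(302.65,244.0),z);a=atz('side',(297.65,212.35),z);print('side',z,h.round(1),a.round(1),((h+a)/2).round(1),np.linalg.norm(h-a), np.degrees(np.arctan2(*(h-a)[[1,0]])))
"
```

```text
top 40 [590.4  93.1  40. ] [573.4   4.7  40. ] [581.9  48.9  40. ] 90.04481123128497
side 40 [588.  90.  40.] [571.1   1.3  40. ] [579.6  45.6  40. ] 90.2850378196723 79.19652607355873
top 44 [590.1  93.2  44. ] [573.1   5.   44. ] [581.6  49.1  44. ] 89.78050703960182
side 44 [588.7  92.5  44. ] [571.9   4.3  44. ] [580.3  48.4  44. ] 89.8431785033559 79.19652607355872
top 48 [589.7  93.3  48. ] [572.8   5.4  48. ] [581.2  49.3  48. ] 89.51620284791862
side 48 [589.5  95.1  48. ] [572.7   7.3  48. ] [581.1  51.2  48. ] 89.4013191870394 79.19652607355869
```

Re-measuring the blobs as collar plus pin, the side camera and the top-camera chain both put the held link about 2.6 mm too far along +x of the bench. I'll correct that and come down to the pin tips.

>>> play_rows(
  steps=[
    [[0.0002, 0.0035, 0], [0, 0, 0]],
    [[0, 0, 0.004], [0, 0, 0]],
    [[0, 0, 0], [0, 0, 0]],
    [[0, 0, 0], [0, 0, 0]],
  ],
)

```text
time_s: 12.6
eef_pos: [580.7, 47.5, 35.7]
ee_rot: [-0.0, 0.996, -0.094, -0.0]
force: [0.3, 0.3, -1.2]
grip_width: 0.259
```

```bash
python3 -c "
from h import *
to([581.1,47.4,34.7],-10.8)
im=cams.capture('side');cv2.imwrite('pics/sB.png',cv2.resize(im[190:260,265:345,::-1],None,fx=8,fy=8,interpolation=2))
"
```

```text
t 12.6 pos [580.7  47.5  35.7] yaw -10.81 tilt z [-2.e-04  0.e+00 -1.e+00] w 0.259 F [ 0.3  0.3 -1.2]
tool shift mm [0.38 0.01 1.01] norm [5.00e-04 1.00e-05 1.34e-03] dist 1.1
turn tool z deg -0.006767366504448091 norm -0.0001503859223210687
 after turn shift norm [5.00e-04 1.00e-05 1.34e-03]
```

View pics/sB.png

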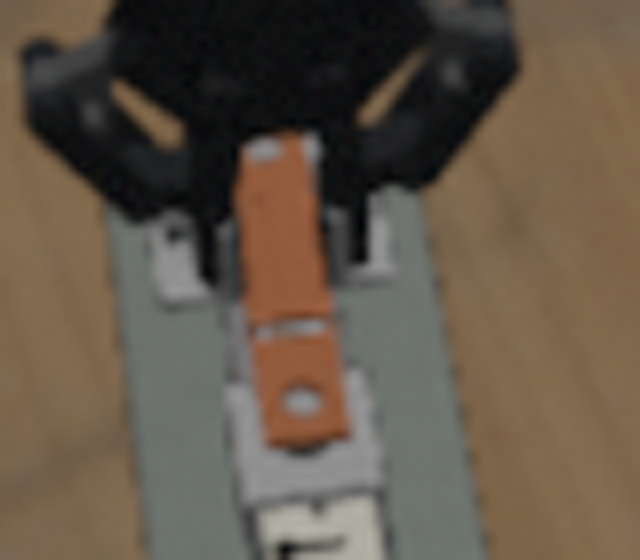

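Through the near hole (302.6,239.7) only the seat shows yet, and the collar's edge peeks out past the link end at (303,246). I'll descend gently, checking the force.

>>> play_rows(
  steps=[
    [[0.0004, 0, 0.002], [0, 0, 0]],
    [[0, 0, 0.002], [0, 0, 0]],
    [[0, 0, 0.002], [0, 0, 0]],
    [[0, 0, 0], [0, 0, 0]],
  ],
)

```text
time_s: 13.05
eef_pos: [580.9, 47.4, 31.0]
ee_rot: [-0.0, 0.996, -0.094, -0.0]
force: [0.1, -0.6, -1.7]
grip_width: 0.258
```

```bash
python3 -c "
from h import *
to([581.1,47.4,30],-10.8)
im=cams.capture('side');cv2.imwrite('pics/sC.png',cv2.resize(im[190:260,265:345,::-1],None,fx=8,fy=8,interpolation=2))
"
```

```text
t 13.05 pos [580.9  47.4  31. ] yaw -10.81 tilt z [-5.e-04  1.e-04 -1.e+00] w 0.258 F [ 0.1 -0.6 -1.7]
tool shift mm [0.2  0.01 0.97] norm [2.6e-04 1.0e-05 1.3e-03] dist 1.0
turn tool z deg -0.006180350524800815 norm -0.00013734112277335143
 after turn shift norm [2.6e-04 1.0e-05 1.3e-03]
```

View pics/sC.png

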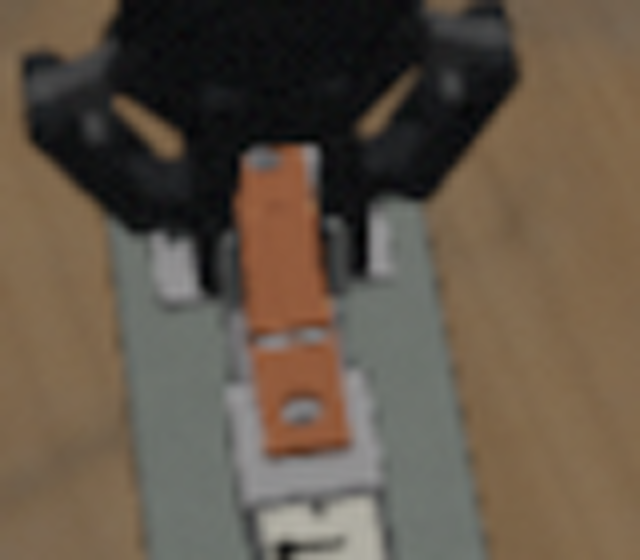

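Dark pin collar is now showing at the lower edge of both holes, at (302.6,241) and (298,209.5). There is no contact force, so I'll keep going.

>>> play_rows(
  steps=[
    [[0, 0, 0.002], [0, 0, 0]],
    [[0, 0, 0.002], [0, 0, 0]],
    [[0, 0, 0], [0, 0, 0]],
  ],
)

```text
time_s: 13.4
eef_pos: [580.9, 47.4, 28.0]
ee_rot: [-0.0, 0.996, -0.094, -0.0]
force: [0.1, -1.0, -1.6]
grip_width: 0.262
```

```bash
python3 -c "
from h import *
to([581.1,47.4,21.2],-10.8)
im=cams.capture('side');cv2.imwrite('pics/sD.png',cv2.resize(im[190:260,265:345,::-1],None,fx=8,fy=8,interpolation=2))
"
```

```text
t 13.4 pos [580.9  47.4  28. ] yaw -10.81 tilt z [-5.e-04  1.e-04 -1.e+00] w 0.262 F [ 0.1 -1.  -1.6]
tool shift mm [ 0.19 -0.    6.8 ] norm [ 2.60e-04 -1.00e-05  9.07e-03] dist 6.8
turn tool z deg -0.0068587387310117265 norm -0.00015241641624470504
 after turn shift norm [ 2.60e-04 -1.00e-05  9.07e-03]
```

View pics/sD.png

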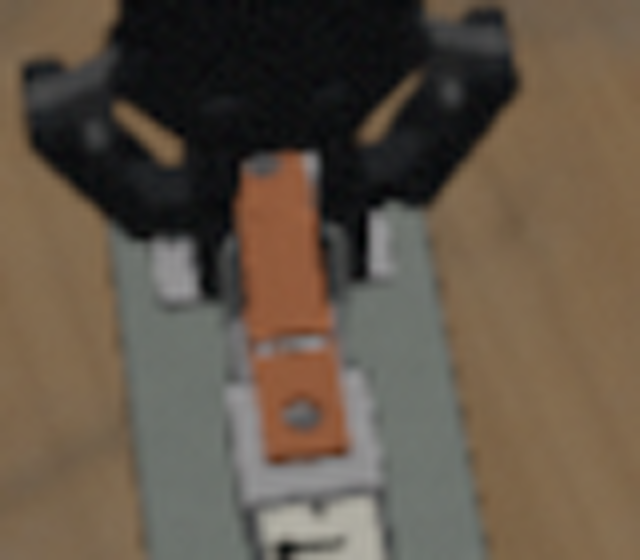

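Both holes are now filled dark, so the pins are in them, and there is still no contact force. I'll carry on to the seat.

>>> play_rows(
  steps=[
    [[0, 0, 0.002], [0, 0, 0]],
    [[0, 0, 0.002], [0, 0, 0]],
    [[0, 0, 0.002], [0, 0, 0]],
    [[0, 0, 0], [0, 0, 0]],
  ],
)

```text
time_s: 13.85
eef_pos: [580.9, 47.4, 23.5]
ee_rot: [-0.0, 0.996, -0.094, -0.0]
force: [0.2, -0.1, -1.3]
grip_width: 0.259
```

>>> play_rows(
  steps=[
    [[0, 0, 0.002], [0, 0, 0]],
    [[0, 0, 0], [0, 0, 0]],
    [[0, 0, 0], [0, 0, 0]],
  ],
)

```text
time_s: 14.15
eef_pos: [581.1, 47.4, 22.3]
ee_rot: [-0.0, 0.996, -0.094, -0.0]
force: [-0.1, -0.0, -1.8]
grip_width: 0.259
```

>>> play_rows(
  steps=[
    [[0, 0, 0.002], [0, 0, 0]],
    [[0, 0, 0], [0, 0, 0]],
  ],
)

```text
time_s: 14.35
eef_pos: [581.3, 47.4, 21.2]
ee_rot: [0.0, 0.996, -0.094, 0.0]
force: [-1.4, -0.1, 2.1]
grip_width: 0.257
```

>>> play_rows(
  steps=[
    [[0, 0, 0.001], [0, 0, 0]],
    [[0, 0, 0], [0, 0, 0]],
  ],
)

```text
time_s: 14.55
eef_pos: [581.3, 47.4, 21.1]
ee_rot: [0.0, 0.996, -0.094, 0.0]
force: [-4.3, 1.0, 9.5]
grip_width: 0.262
```

```bash
python3 -c "
from h import *
to([581.1,47.4,21.2],-10.8)
im=cams.capture('side');cv2.imwrite('pics/sE.png',cv2.resize(im[190:260,265:345,::-1],None,fx=8,fy=8,interpolation=2))
"
```

```text
t 14.55 pos [581.3  47.4  21.1] yaw -10.8 tilt z [ 7.e-04 -2.e-04 -1.e+00] w 0.262 F [-4.3  1.   9.5]
tool shift mm [-0.19  0.05 -0.09] norm [-2.5e-04  7.0e-05 -1.2e-04] dist 0.2
turn tool z deg 0.0039103728516920455 norm 8.689717448204546e-05
 after turn shift norm [-2.5e-04  7.0e-05 -1.2e-04]
```

View pics/sE.png

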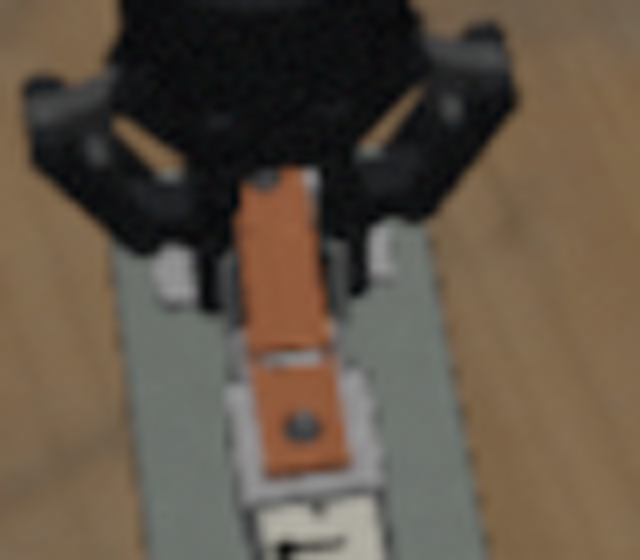

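Contact is exactly at the predicted seat height (TCP 21.2) with both pins showing in the holes. I'll release and go up.

>>> play_rows(
  steps=[
    [[0, 0, -0.001], [0, 0, 0]],
    [[0, 0, 0], [0, 0, 0]],
    [[0, 0, 0], [0, 0, 0]],
    [[0, 0, 0], [0, 0, 0]],
    [[0, 0, 0], [0, 0, 0]],
  ],
  grip=0.5,
)

```text
time_s: 15.1
eef_pos: [581.0, 47.4, 20.6]
ee_rot: [-0.0, 0.996, -0.094, -0.0]
force: [-0.2, 0.2, 0.4]
grip_width: 0.503
```

>>> play_rows(
  steps=[
    [[0, 0, -0.01], [0, 0, 0]],
    [[0, 0, -0.03], [0, 0, 0]],
    [[0, 0, -0.05], [0, 0, 0]],
    [[0, 0, -0.05], [0, 0, 0]],
    [[0, 0, -0.02], [0, 0, 0]],
    [[0, 0, 0], [0, 0, 0]],
  ],
)

```text
time_s: 15.7
eef_pos: [582.2, 47.3, 143.7]
ee_rot: [0.0, 0.996, -0.094, 0.003]
force: [0.2, -0.2, 0.5]
grip_width: 0.496
```

```bash
python3 -c "
from h import *
to([620,230,140],-10.8)
im=cams.capture('side');cv2.imwrite('pics/sF.png',cv2.resize(im[190:290,265:345,::-1],None,fx=6,fy=6,interpolation=2))
"
```

```text
t 15.7 pos [582.2  47.3 143.7] yaw -10.8 tilt z [ 5.2e-03 -6.0e-04 -1.0e+00] w 0.496 F [ 0.2 -0.2  0.5]
tool shift mm [   2.84 -186.54    3.75] norm [ 0.00378 -0.24872  0.005  ] dist 186.6
turn tool z deg -0.0019068778189534896 norm -4.237506264341088e-05
 after turn shift norm [ 0.00379 -0.24872  0.005  ]
```

View pics/sF.png

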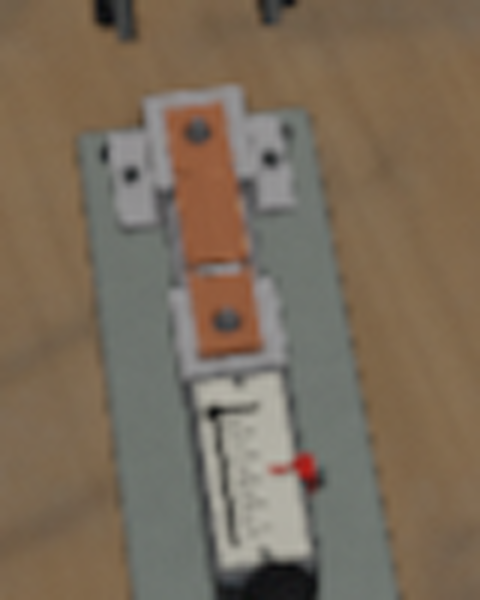

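The link lies on both seats with a pin through each hole, at about (298,211.5) and (303,243) px. The pointer is at zero and the flag tip near (311,268). Next I'll go to the knob at about (616,231).

>>> play_rows(
  steps=[
    [[-0.0003, -0.025, 0], [0, 0, 0]],
    [[-0.0003, -0.045, 0], [0, 0, 0]],
    [[-0.0003, -0.045, 0], [0, 0, 0]],
    [[-0.0003, -0.045, 0], [0, 0, 0]],
    [[-0.0003, -0.045, 0], [0, 0, 0]],
    [[-0.0001, -0.044, 0], [0, 0, 0]],
    [[0, 0, 0], [0, 0, 0]],
    [[0, 0, 0], [0, 0, 0]],
    [[0, 0, 0], [0, 0, 0]],
  ],
)

```text
time_s: 16.65
eef_pos: [614.6, 230.1, 139.8]
ee_rot: [0.0, 0.996, -0.095, -0.001]
force: [-0.6, 0.1, 0.2]
grip_width: 0.501
```

```bash
python3 -c "
from h import *
to([616.1,231,46],-10.8)
im=cams.capture('side');cv2.imwrite('pics/sG.png',cv2.resize(im[210:360,230:380,::-1],None,fx=4,fy=4,interpolation=2))
print(proj('side',(616.1,231,104)),proj('side',ctrl.sense()['eef_pos']+[0,0,24]))
"
```

```text
t 16.65 pos [614.6 230.1 139.8] yaw -10.85 tilt z [-1.7e-03 -5.0e-04 -1.0e+00] w 0.501 F [-0.6  0.1  0.2]
tool shift mm [ 1.47 -1.21 93.83] norm [ 0.00196 -0.00161  0.12511] dist 93.9
turn tool z deg -0.052512141016762826 norm -0.001166936467039174
 after turn shift norm [ 0.00196 -0.00161  0.12511]
[310.78654461 287.24720188] [310.84107132 271.00352137]
```

View pics/sG.png

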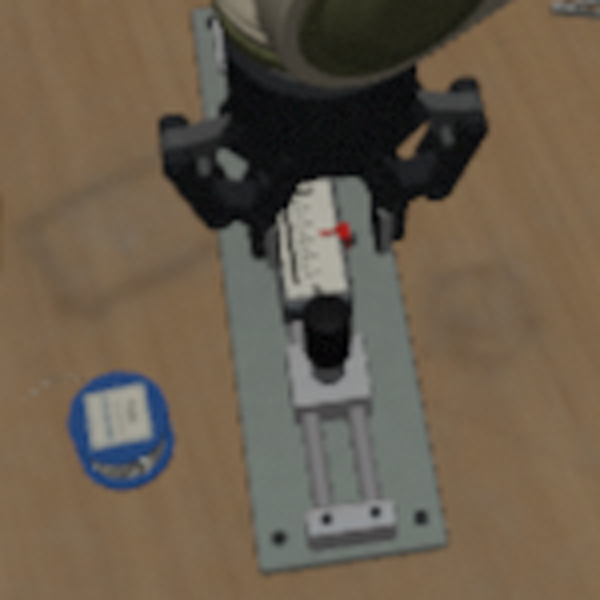

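The knob top is at (311.5,288) px, and the jaw midpoint is in the same column. I'll descend around it.

>>> play_rows(
  steps=[
    [[0.0008, -0.0008, 0.02], [0, 0, 0]],
    [[0.0008, -0.0008, 0.03], [0, 0, 0]],
    [[0, 0, 0.03], [0, 0, 0]],
    [[0, 0, 0.025], [0, 0, 0]],
    [[0, 0, 0.015], [0, 0, 0]],
    [[0, 0, 0.004], [0, 0, 0]],
    [[0, 0, 0], [0, 0, 0]],
    [[0, 0, 0], [0, 0, 0]],
  ],
)

```text
time_s: 17.5
eef_pos: [616.8, 232.1, 48.7]
ee_rot: [-0.0, 0.996, -0.094, 0.001]
force: [1.0, -0.7, -0.6]
grip_width: 0.503
```

```bash
python3 -c "
from h import *
to([616.1,231,46],-10.8)
im=cams.capture('side');cv2.imwrite('pics/sH.png',cv2.resize(im[210:360,230:380,::-1],None,fx=4,fy=4,interpolation=2))
im=cams.capture('top');cv2.imwrite('pics/tH.png',cv2.resize(im[170:270,200:340,::-1],None,fx=5,fy=5,interpolation=2))
"
```

```text
t 17.5 pos [616.8 232.1  48.7] yaw -10.81 tilt z [ 1.5e-03  3.0e-04 -1.0e+00] w 0.503 F [ 1.  -0.7 -0.6]
tool shift mm [-0.48  1.17  2.69] norm [-0.00065  0.00156  0.00359] dist 3.0
turn tool z deg -0.009497205905176997 norm -0.0002110490201150444
 after turn shift norm [-0.00065  0.00156  0.00359]
```

View pics/sH.png

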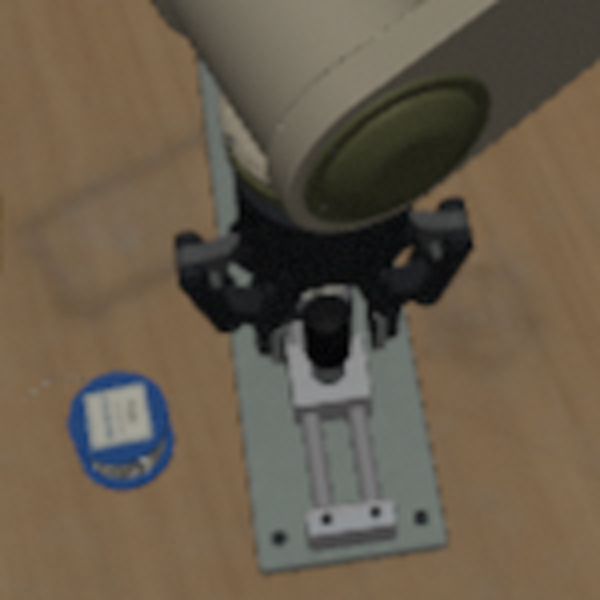

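View pics/tH.png

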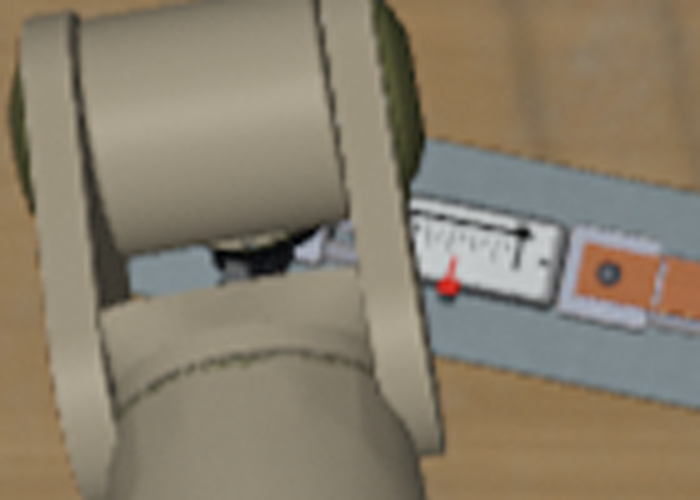

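The jaws straddle the knob, and the top view keeps the scale, flag and pointer in sight. I'll close on the knob.

>>> play_rows(
  steps=[
    [[0, 0.0005, 0.003], [0, 0, 0]],
    [[0, 0, 0], [0, 0, 0]],
    [[0, 0, 0], [0, 0, 0]],
    [[0, 0, 0], [0, 0, 0]],
    [[0, 0, 0], [0, 0, 0]],
    [[0, 0, 0], [0, 0, 0]],
  ],
  grip=1,
  squeeze=70,
)

```text
time_s: 18.2
eef_pos: [616.2, 231.8, 45.9]
ee_rot: [-0.0, 0.996, -0.094, 0.0]
force: [-2.9, 0.2, 5.3]
grip_width: 0.261
```

```bash
python3 -c "
from h import *
to([616.1,231,46],-10.8)
im=cams.capture('top');cv2.imwrite('pics/tI.png',cv2.resize(im[200:250,270:340,::-1],None,fx=10,fy=10,interpolation=2))
"
```

```text
t 18.2 pos [616.2 231.8  45.9] yaw -10.8 tilt z [ 1.e-04  1.e-04 -1.e+00] w 0.261 F [-2.9  0.2  5.3]
tool shift mm [ 0.01  0.77 -0.14] norm [ 1.00e-05  1.03e-03 -1.90e-04] dist 0.8
turn tool z deg -0.003876835079012153 norm -8.615189064471451e-05
 after turn shift norm [ 1.00e-05  1.03e-03 -1.90e-04]
```

View pics/tI.png

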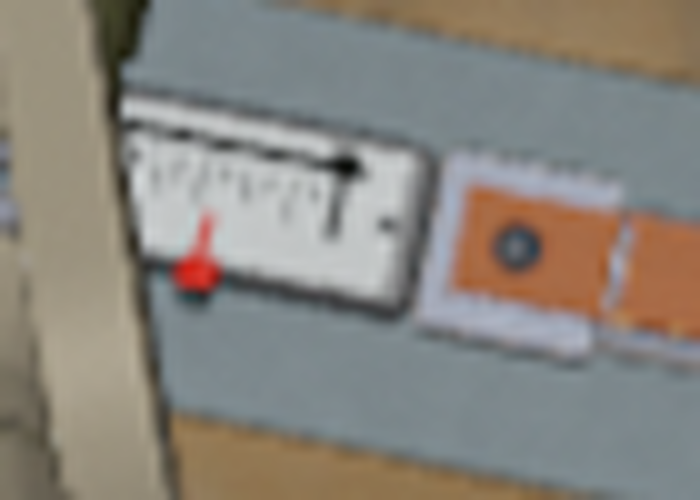

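The knob is gripped (opening 0.26). Along the bench axis, the pointer line and the flag line are about 12.7 px (27.8 mm) apart. I'll pull 24 mm, then measure.

>>> play_rows(
  steps=[
    [[0, -0.004, 0], [0, 0, 0]],
    [[0, -0.004, 0], [0, 0, 0]],
    [[0, -0.004, 0], [0, 0, 0]],
    [[0, -0.004, 0], [0, 0, 0]],
    [[0, -0.004, 0], [0, 0, 0]],
    [[0, -0.004, 0], [0, 0, 0]],
    [[0, -0.004, 0], [0, 0, 0]],
    [[0, -0.004, 0], [0, 0, 0]],
    [[0, 0, 0], [0, 0, 0]],
    [[0, 0, 0], [0, 0, 0]],
    [[0, 0, 0], [0, 0, 0]],
  ],
)

```text
time_s: 19.35
eef_pos: [620.6, 254.4, 45.8]
ee_rot: [0.001, 0.996, -0.094, -0.0]
force: [-4.3, -3.7, 6.2]
grip_width: 0.262
```

```bash
python3 -c "
from h import *
to([616.2,231.8,46],-10.8)
im=cams.capture('top');cv2.imwrite('pics/tJ.png',cv2.resize(im[200:250,260:340,::-1],None,fx=10,fy=10,interpolation=2))
"
```

```text
t 19.35 pos [620.6 254.4  45.8] yaw -10.81 tilt z [-7.0e-04 -1.5e-03 -1.0e+00] w 0.262 F [-4.3 -3.7  6.2]
tool shift mm [-0.11 23.02 -0.18] norm [-0.00014  0.03069 -0.00024] dist 23.0
turn tool z deg -0.009618038134561857 norm -0.00021373418076804128
 after turn shift norm [-0.00015  0.03069 -0.00024]
```

View pics/tJ.png

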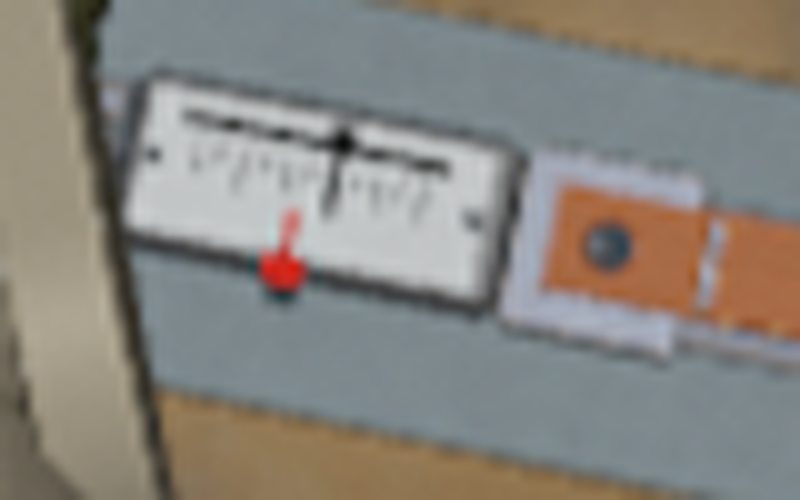

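The pointer line is now at about (293.5,218) and the flag line at (289,224), roughly 7.6 mm still to go. I'll write a sub-pixel measurement.

```bash
cat >> h.py <<'E'
def gauge(im, tag, px_ptr=None):
    # rotate about flag region so bench +x points left, horizontally
    a=np.degrees(np.arctan2(8.2,40.2)); c=(292,220); k=10
    M=cv2.getRotationMatrix2D(c,a,k); M[:,2]+=np.array([400,250])-c
    r=cv2.warpAffine(im,M,(800,500),flags=cv2.INTER_CUBIC).astype(float)
    cv2.imwrite(f'pics/{tag}.png',r[:,:,::-1].clip(0,255).astype(np.uint8))
    return r
E
python3 -c "
from h import *
im=cams.capture('top');r=gauge(im,'gJ')
"
```

```text
(no output)
```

View pics/gJ.png

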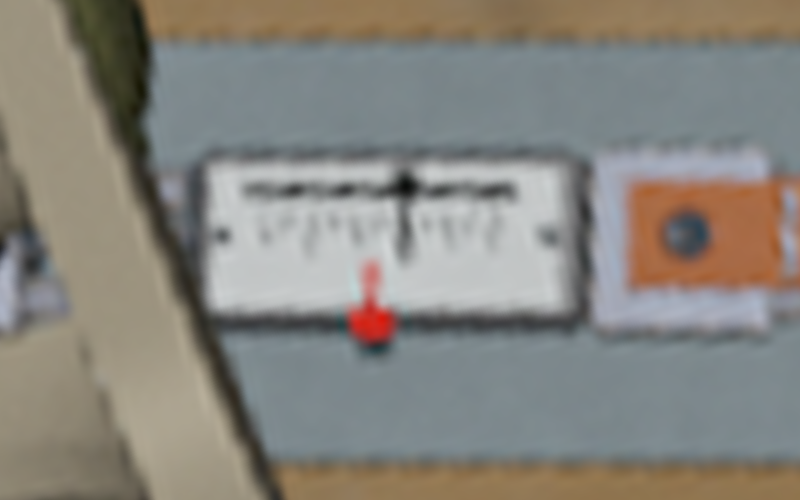

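The rotated view has the bench axis horizontal, with the pointer at column 405 and the flag line at column 371. Now the centroids.

```bash
cat >> h.py <<'E'
def cen(r):
    red=(r[268:298,330:415,0]-r[268:298,330:415,1]).mean(0); x=np.arange(330,415); red=np.where(red>0.4*red.max(),red,0); f=(red*x).sum()/red.sum()
    body=(r[312:340,330:415,0]-r[312:340,330:415,1]).mean(0); body=np.where(body>0.4*body.max(),body,0); b=(body*x).sum()/body.sum()
    d=220-r[236:256,340:430].mean((0,2)); x=np.arange(340,430); m=np.argmax(d); lo,hi=max(0,m-14),m+15
    e=np.clip(d[lo:hi]-20,0,None); p=(e*x[lo:hi]).sum()/e.sum()
    mm=0.219
    print('ptr',p.round(1),'flag',f.round(1),'flagbody',b.round(1),'gap mm',((p-f)*mm).round(2),'gap body',((p-b)*mm).round(2))
E
python3 -c "
from h import *
im=cams.capture('top');r=gauge(im,'gJ2');cen(r)
im=cams.capture('top');r=gauge(im,'gJ3');cen(r)
to([616.2,231.8,46])
"
```

```text
ptr 404.4 flag 370.5 flagbody 371.6 gap mm 7.42 gap body 7.18
ptr 404.3 flag 370.6 flagbody 371.7 gap mm 7.39 gap body 7.15
t 19.55 pos [620.6 254.4  45.8] yaw -10.81 tilt z [-7.0e-04 -1.5e-03 -1.0e+00] w 0.263 F [-5.4 -4.2  5.9]
tool shift mm [-0.09 22.99 -0.18] norm [-0.00012  0.03066 -0.00024] dist 23.0
```

>>> play_rows(
  steps=[
    [[0, -0.003, 0], [0, 0, 0]],
    [[0, -0.003, 0], [0, 0, 0]],
    [[0, -0.002, 0], [0, 0, 0]],
    [[0, 0, 0], [0, 0, 0]],
    [[0, 0, 0], [0, 0, 0]],
  ],
)

```text
time_s: 20.05
eef_pos: [621.7, 260.1, 45.8]
ee_rot: [0.001, 0.996, -0.094, -0.0]
force: [-4.6, -6.0, 5.9]
grip_width: 0.263
```

```bash
python3 -c "
from h import *
im=cams.capture('top');r=gauge(im,'gK');cen(r)
im=cams.capture('top');r=gauge(im,'gK2');cen(r)
to([616.2,231.8,46])
"
```

```text
ptr 377.6 flag 370.5 flagbody 371.6 gap mm 1.56 gap body 1.31
ptr 377.5 flag 370.5 flagbody 371.4 gap mm 1.55 gap body 1.35
t 20.15 pos [621.7 260.   45.8] yaw -10.82 tilt z [-9.0e-04 -1.9e-03 -1.0e+00] w 0.264 F [-4.6 -5.2  5.4]
tool shift mm [-0.12 28.75 -0.19] norm [-0.00016  0.03834 -0.00025] dist 28.8
```

View pics/gK2.png

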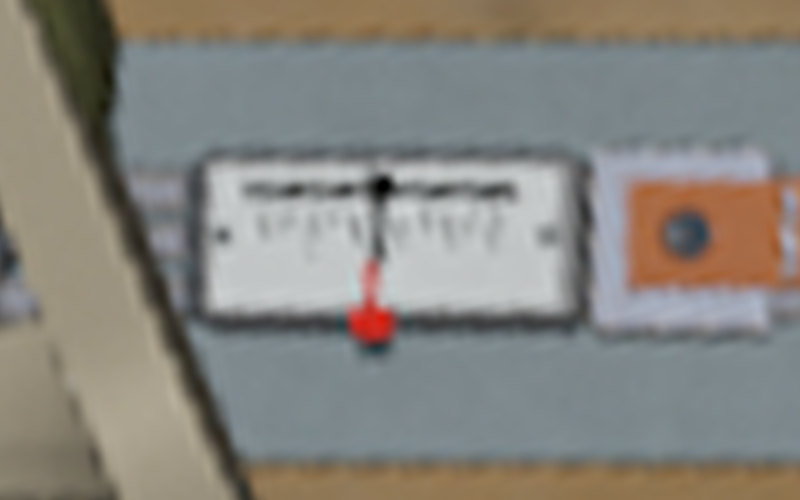

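```bash
cat >> h.py <<'E'
def lines(r):
    P=[];F=[]
    for y in range(208,254,2):
        d=np.clip(190-r[y:y+2,355:400].mean((0,2)),0,None); x=np.arange(355,400)
        if d.sum()>0: P.append((y+.5,(d*x).sum()/d.sum()))
    for y in range(268,300,2):
        d=(r[y:y+2,350:395,0]-r[y:y+2,350:395,1]).mean(0); d=np.where(d>.4*d.max(),d,0); x=np.arange(350,395); F.append((y+.5,(d*x).sum()/d.sum()))
    P,F=np.array(P),np.array(F); fp=np.polyfit(*P.T,1); ff=np.polyfit(*F.T,1)
    print('ptr slope',fp[0].round(3),'flag slope',ff[0].round(3),'at 262: ',np.polyval(fp,262).round(1),np.polyval(ff,262).round(1),'mm',((np.polyval(fp,262)-np.polyval(ff,262))*.219).round(2))
    print('common slope -0.05/-0.08 gap mm', [(((P[:,1]-s*(P[:,0]-262)).mean()-(F[:,1]-s*(F[:,0]-262)).mean())*.219).round(2) for s in(-.05,-.08)])
E
python3 -c "
from h import *
r=cv2.imread('pics/gK2.png')[:,:,::-1].astype(float);lines(r)
r=cv2.imread('pics/gK.png')[:,:,::-1].astype(float);lines(r)
"; python3 - <<'E'
# housing edges slope
import cv2,numpy as np
r=cv2.imread('pics/gK2.png').astype(float).mean(2)
for x0,x1 in((185,225),(560,595)):
    L=[]
    for y in range(175,300,5):
        g=np.gradient(r[y:y+5,x0:x1].mean(0)); g=np.clip(g if x0<300 else -g,0,None); L.append((y,(g*np.arange(x0,x1)).sum()/g.sum()))
    L=np.array(L);print(np.polyfit(*L.T,1))
E
```

```text
ptr slope -0.018 flag slope -0.043 at 262:  376.6 371.4 mm 1.13
common slope -0.05/-0.08 gap mm [np.float64(0.88), np.float64(0.53)]
ptr slope -0.016 flag slope -0.035 at 262:  376.7 371.2 mm 1.2
common slope -0.05/-0.08 gap mm [np.float64(0.89), np.float64(0.55)]
[-1.08525143e-02  2.09093186e+02]
[-2.25768519e-03  5.71692938e+02]
```

The fitted lines slope about -0.02 and leave a gap of about 1.2 mm. I'll pull 1.1 mm more.

>>> play_rows(
  steps=[
    [[0, -0.0008, 0], [0, 0, 0]],
    [[0, -0.0007, 0], [0, 0, 0]],
    [[0, 0, 0], [0, 0, 0]],
    [[0, 0, 0], [0, 0, 0]],
    [[0, 0, 0], [0, 0, 0]],
  ],
)

```text
time_s: 20.65
eef_pos: [621.9, 261.1, 45.7]
ee_rot: [0.001, 0.996, -0.094, -0.0]
force: [-5.7, -6.7, 6.6]
grip_width: 0.263
```

```bash
python3 -c "
from h import *
im=cams.capture('top');r=gauge(im,'gL');cen(r);lines(r)
im=cams.capture('top');r=gauge(im,'gL2');cen(r);lines(r)
to([616.2,231.8,46])
"
```

```text
ptr 370.8 flag 370.5 flagbody 371.7 gap mm 0.08 gap body -0.19
ptr slope -0.012 flag slope -0.037 at 262:  371.3 371.2 mm 0.02
common slope -0.05/-0.08 gap mm [np.float64(-0.3), np.float64(-0.65)]
ptr 371.1 flag 370.5 flagbody 371.7 gap mm 0.13 gap body -0.13
ptr slope -0.013 flag slope -0.039 at 262:  371.4 371.3 mm 0.01
common slope -0.05/-0.08 gap mm [np.float64(-0.29), np.float64(-0.64)]
t 20.75 pos [621.9 261.1  45.7] yaw -10.82 tilt z [-0.001 -0.002 -1.   ] w 0.264 F [-5.4 -5.6  6.4]
tool shift mm [-0.1  29.83 -0.21] norm [-0.00013  0.03978 -0.00027] dist 29.8
```

View pics/gL2.png

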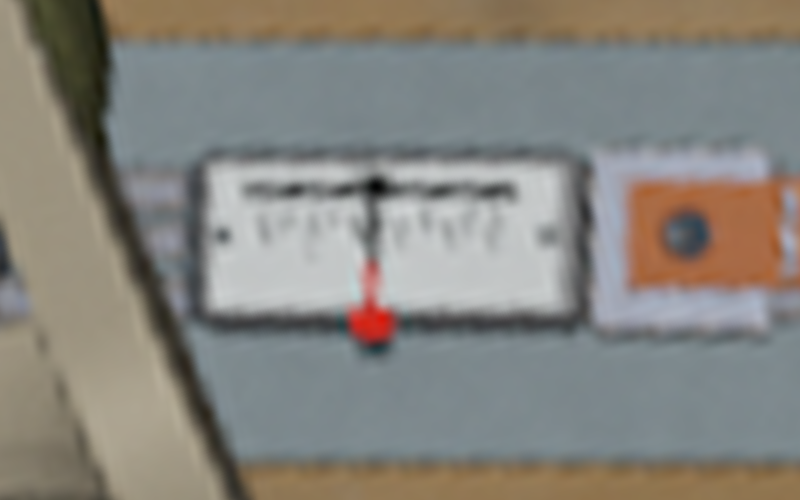

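The pointer line stands in line with the red line (both near column 371). I'll do one hold-still check for drift and for the link, then hand in.

>>> play_rows(
  steps=[
    [[0, 0, 0], [0, 0, 0]],
    [[0, 0, 0], [0, 0, 0]],
    [[0, 0, 0], [0, 0, 0]],
    [[0, 0, 0], [0, 0, 0]],
    [[0, 0, 0], [0, 0, 0]],
    [[0, 0, 0], [0, 0, 0]],
  ],
)

```text
time_s: 21.35
eef_pos: [621.9, 261.1, 45.8]
ee_rot: [0.001, 0.996, -0.094, -0.0]
force: [-5.1, -5.2, 6.2]
grip_width: 0.265
```

```bash
python3 -c "
from h import *
im=cams.capture('top');r=gauge(im,'gM');cen(r);lines(r);cv2.imwrite('pics/tM.png',im[:,:,::-1])
"
```

```text
ptr 370.8 flag 370.5 flagbody 371.7 gap mm 0.08 gap body -0.18
ptr slope -0.014 flag slope -0.042 at 262:  371.3 371.3 mm 0.0
common slope -0.05/-0.08 gap mm [np.float64(-0.29), np.float64(-0.63)]
```

View pics/tM.png

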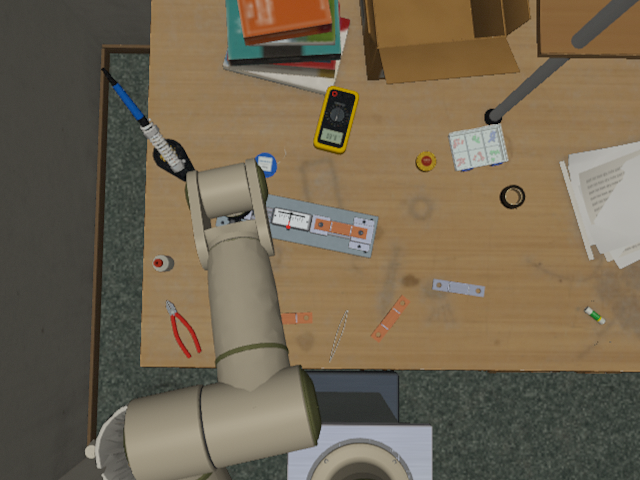

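The link lies on its pins at about (340,228), the pointer is at the flag near (290,220), and the other things are where they were. There is no drift, so I'm handing in.

```bash
python3 -c "
from rig import ctrl
print(ctrl.finish_job(), ctrl.sense()['time_s'])"
```

```text
the job is handed in; nothing more can be done
the job is handed in; nothing more can be done
```

The copper link farthest to the robot's right is now flat on both seats, strap up, with a pin through each hole, and I let go of it. I then gripped the black knob and drew the sled out about 30 mm. The job was handed in at about 21.4 s with the gripper still holding the knob.

**Last checks:**
- **Pointer and flag:** in the top picture the pointer and flag lines agree to about 0.1 mm at their facing tips. Other fits of the same lines gave -0.6 to +0.1 mm, where negative means slightly past the flag. There was no drift over a further 0.6 s of holding.
- **Link:** contact came at the seat height I expected, and both pins showed in the holes afterwards.
- **Grip:** the jaw opening matched the knob's 24 mm, with about 10 N on the wrist.
- **Other things:** the silver link and the other things looked unmoved, except the copper link under the arm, which was mostly hidden. I never went near the flag.

**What disagreed:**
- **First grasp:** it closed above the link, because the real fingertips sit about 19–22 mm higher than the reported TCP. I found this by touching the link's strap lightly with the shut fingers (about 20 N on the wrist), then grasped it properly.
- **Cameras:** the side and top cameras differed by up to about 5 mm, so I lined up the holes and pins within one picture before lowering the link.

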